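# Send the sample bottle through the infeed flap

## Task

Take the amber bottle with the green label and black cap, stand it in the open lane of the sample changer in front of the blue spring flap, then push it, standing, along the lane floor through the flap and into the bay behind, far enough that the flap swings fully shut behind it. Leave the bottle standing upright there and do not shift the other amber bottle.

Things in the scene. Friction and masses are not known exactly. Their poses are not given: they have to be found in the camera images.
- sample_mid (a point): Centre (half-way up, on the axis, z up) of the bottle to load: amber glass, green label, black cap, 105 mm tall; straight body 44 mm in diameter up to 72 mm, then a shoulder to a 26 mm cap. 0.11 to 0.23 kg, stands on the bench. A white bottle of the same shape, with green label and black cap, stands nearby and is not wanted.
- gate (a point): Point on the lane floor (6 mm above the bench) midway between the walls, under the shut flap. x: along the lane, the way to push; y: left; z: up. Fixed lane, open above, 66 mm wide between walls 28 mm high, 8 mm thick, from its open mouth at x = -100 mm to the bay's end wall at x = +145. A housing 62 mm high, 170 wide, stands at x = +185 to +295.
- flap (a joint): Blue upright flap across the lane at the gate, 2 to 28 mm above its floor, hinged upright at the left wall (gate y = +32 mm), free edge 60 mm from the hinge. Rad: 0 shut, grows as it swings into the bay (+x), up to 1.5; a spring (about 1 N at the edge) shuts it. A bottle clears its swing once its axis is over 82 mm past the gate; the end wall stops it at 123 mm.
- other_mid (a point): Centre (half-way up) of the lookalike: amber bottle of the same size and shape with a white label and white cap, standing on the bench; to be left alone.
There are look-alikes about, which are no part of the job. What is shaped like the part that bears sample_mid but pink or purple is not meant.

How it is judged:
By the outcome, as a careful person would: the job done as asked, in the order asked, and still so for the second after the job is handed in, with the robot touching nothing.
It also fails if it takes over 42 s, if anything falls off the work surface, if the arm or the gripper's body presses on something with over 40 N, if the wrist force passes 120 N, or if a joint passes its speed limit or range.

## Robot

A 6-joint arm with a two-finger parallel gripper is mounted at the origin on the work surface. World frame = base frame: x ahead of the robot, y to its left, z up, the work surface at z = 0. Lengths are in m, angles in degrees, forces in N, time in s.
With the tool pointing down it reaches from about 0.25 to 0.725 m from the base axis. Payload 9.7 kg.
Tool frame: the origin (TCP) lies between the finger pads; the fingertips stand 22 mm ahead of it and the grasp point (between the pads) lies 3 mm ahead of it; z points along the fingers, y is the line along which they close (so a half turn about z gives the same grasp; the last joint's range is limited). The gripper opens to 85 mm and grips with 20 to 120 N. Pads are 22 mm wide; open, the fingers measure 114 mm over their backs; the gripper's body (76 mm by 85 mm) begins 54 mm behind the grasp point. The pads swing forward as they close: fully open they stand 13 mm farther back than shut.
Start: joints at [-73.51, 4.979, 10.078, 95.1, 0, 90], TCP at [0.156, -0.527, 0.22] pointing down, gripper open.
Joint ranges: [-179.16, 179.16], [-48.56, 103.87], [-65.8, 70.77], [-126.05, 130.52], [-82.76, 87.17], [-180, 180]. Speed limits (degrees/s): [127.2, 127.2, 147.25, 180, 180, 180].

## Interface

Orientations are given as [roll, pitch, yaw] about the fixed x, y, z axes, in that order (R = Rz(yaw) Ry(pitch) Rx(roll)).
In Python, from workcell import bot, viewer, finder gives the robot as it stands.
- The arm moves only by the tool move_arm, never from a script. Its arguments are lists of equal length, an entry for each row: "offset": the shift along the tool's x, y, z in cm, a list of three; "twist": the turn, a rotation vector about the tool's x, y, z in rad, a list of three; "grip": the opening, from 0 (shut) to 1 (fully open). In form: {"offset": [[x, y, z], ...], "twist": [[ax, ay, az], ...], "grip": [grip, ...]}. A call has 1 to 5 rows; each row shifts and turns the commanded pose from where the row before left it, along the tool's axes as they then stand; what a row does not reach is not made up. A row lasts 1/10 s, in which the tool goes at most 50 mm and 8.59 degrees, less where a joint would pass 70% of its speed; a pose out of reach is approached as far as the arm can. A call is refused whole if a number of a shift passes 5 or a number of a turn 0.15, either way. A call with a gripper value outside its range is refused whole. The fingers move at their own pace and stop on an object; "force" is the grip in N (left out, the last holds). Time passes only in rows, so rows that do not move let the fingers close. It gives the time, the measured TCP pose, the force, the opening and the grip force at its end, in the units of the state.
- bot.get_obs(): the state, without advancing time (a new reading comes with each control period).
- viewer.camera(name): name is "side" or "top" or "wrist"; returns a dict with "color" (384x512x3 uint8, red, green, blue), "depth" (384x512 float32, m along the optical axis (not along the pixel's ray), 0 where there is no reading), "vfov" (degrees; the focal length in pixels is half the picture's height over the tangent of half this angle, whatever the lens; pixels are square), "cx", "cy" (the principal point, pixels), "position" and "attitude" of the camera in the world; the wrist camera has in their place "tool_from_camera" (4x4, takes a point from camera to tool coordinates, whose origin is the TCP and whose axes are the flange's). Camera axes: x right, y down, z forward; pixel columns grow to the right and rows downward; lengths in m; the calibration is good to about 2 mm. A picture is of the moment at which its call begins: read the wrist's pose just before it.
- bot.job_done(): hands the job in; it is judged then, once.
Trained networks look in a picture, given as the dict that the camera call returned (one of the last four; its "shot" number tells which), for a name from the list of things; names that differ only in an ending like _2 or _b are one class to them, and where a whole thing is asked for, a point or a joint stands for the part that bears it (a point fixed in the world has none). Each returns a list of dicts, best first, with "p" (0 to 1); they miss things now and then, are a little off and sometimes report something else, mostly with a low value. They report only what shows in the picture. A call takes as long as a camera call. They do not tell look-alikes from the thing itself.
- finder.boxes_of(picture, thing): "position" ([column, row] in pixels, amid what is visible of it).
- finder.pinpoint(picture, thing): "position" ([column, row] in pixels: a listed point, or the origin of a listed thing).
The state is a dict: "time": time; "q": joint angles; "qd": joint speeds; "joint_efforts": joint torques, N m; "ee_pos": TCP position; "tcp_rot": TCP orientation; "wrist_force": force on the tool from outside, world axes, zero at the start; "torque": the same for the moment, N m; "opening": finger opening in m; "grasp_force": force on a finger pad.
Only numpy, scipy, OpenCV 4.12 (cv2) and the standard library are available. Lean on these libraries where they do the work, as an engineer would, in place of code of your own. Each camera call takes 0.05 s, during which the arm holds its last target. There are 200 camera calls.

## Working session

There is one attempt and no reset: what is moved stays moved. The work goes in short steps, Python scripts to look and compute and a tool call to move; the robot and the scene stay as the last step left them, time stands still between calls to the robot, and variables do not carry over. Pictures are saved under pics/ and viewed, at most 10 in all, crops included, and the job is handed in when it is done.

Besides the shell and the picture viewer there is one more tool, called as name(argument=value, ...) on one line, values as JSON. move_arm: Moves the arm, as the interface text tells. Its arguments: {"type":"object","properties":{"offset":{"type":"array","items":{"type":"array","items":{"type":"number"}}},"twist":{"type":"array","items":{"type":"array","items":{"type":"number"}}},"grip":{"type":"array","items":{"type":"number"}},"force":{"type":"number"}},"required":["offset","twist","grip"]}

```bash
ls; mkdir -p pics
cat > h.py <<'E'
import numpy as np, cv2
from scipy.spatial.transform import Rotation as R
from workcell import bot, viewer, finder
def Rm(a):
    a=np.array(a,float)
    return a if a.shape==(3,3) else R.from_euler('xyz',a,degrees=True).as_matrix()
def cam(n):
    o=bot.get_obs(); p=viewer.camera(n)
    if n=='wrist':
        T=np.eye(4);T[:3,:3]=Rm(o['tcp_rot']);T[:3,3]=o['ee_pos'];T=T@np.array(p['tool_from_camera'])
    else:
        T=np.eye(4);T[:3,:3]=Rm(p['attitude']);T[:3,3]=p['position']
    p['T']=T; p['f']=p['color'].shape[0]/2/np.tan(np.radians(p['vfov'])/2)
    return p
def ray(p,uv):
    d=np.array([(uv[0]-p['cx'])/p['f'],(uv[1]-p['cy'])/p['f'],1]);return p['T'][:3,3],p['T'][:3,:3]@d
def atz(p,uv,z):
    o,d=ray(p,uv);return o+d*(z-o[2])/d[2]
def dep(p,uv):
    o,d=ray(p,uv);return o+d*p['depth'][int(round(uv[1])),int(round(uv[0]))]
def save(p,n,crop=None,s=1):
    c=p['color'][:,:,::-1]
    if crop: c=c[crop[1]:crop[3],crop[0]:crop[2]]
    cv2.imwrite('pics/'+n+'.png',cv2.resize(c,None,fx=s,fy=s,interpolation=cv2.INTER_CUBIC))
E
python3 - <<'E'
from h import *
np.set_printoptions(precision=4,suppress=True)
print(bot.get_obs())
ims=[]
for n in ['top','side']:
    p=cam(n);save(p,n,s=1.5)
    print(n,p['vfov'],p['cx'],p['cy'],p['position'],p['attitude'])
    for t,z in [('sample_mid',.0525),('gate',.006),('other_mid',.0525),('flap',.02)]:
        for k in finder.pinpoint(p,t)[:5]:
            print(t,k['p'],k['position'],atz(p,k['position'],z),dep(p,k['position']))
E
```

```text
pics
{'time': 0.0, 'q': array([-73.5098,   5.0093,  10.0352,  95.0991,   0.0006,  89.9998]), 'qd': array([-0.1007, -0.0034,  0.0053, -0.0113, -0.086 , -0.0546]), 'joint_efforts': array([ -0.0015, -52.0389,  46.4805,   0.0162,  -0.    ,  -0.    ]), 'ee_pos': array([ 0.1561, -0.5271,  0.2191]), 'tcp_rot': array([-179.9268,   -0.0006,   16.4904]), 'wrist_force': array([ 0.3919,  0.1053, -0.3506]), 'torque': array([-0.0212, -0.0673, -0.0429]), 'grasp_force': 0.0, 'opening': 0.08531103194226276}
top 54.61132707767192 253.25250288493817 193.0176644064529 [ 0.4796 -0.1206  0.9672] [-175.639     2.0295  -90.4562]
sample_mid 0.91 [354.2, 186.2] [ 0.5637 -0.3361  0.0525] [ 0.5613 -0.33    0.0785]
sample_mid 0.74 [397.5, 198.7] [ 0.532  -0.4396  0.0525] [ 0.5302 -0.4283  0.085 ]
sample_mid 0.56 [382.5, 148.6] [ 0.6558 -0.4078  0.0525] [ 0.6487 -0.3961  0.0897]
sample_mid 0.55 [347.0, 231.3] [ 0.454  -0.3157  0.0525] [ 0.4549 -0.3092  0.0831]
gate 0.78 [175.2, 205.2] [0.5235 0.1167 0.006 ] [0.5237 0.1175 0.0026]
other_mid 0.8 [259.2, 194.9] [ 0.5448 -0.1034  0.0525] [ 0.541  -0.1044  0.1056]Traceback (most recent call last):
  File "<stdin>", line 9, in <module>
ValueError: it knows: gate, other_mid, sample_mid
```

Run:
```python
from h import *
np.set_printoptions(precision=4,suppress=True)
p=cam('side');save(p,'side',s=1.5)
for t,z in [('sample_mid',.0525),('gate',.006),('other_mid',.0525)]:
        for k in finder.pinpoint(p,t)[:5]:
            print(t,k['p'],k['position'],atz(p,k['position'],z),dep(p,k['position']))
```

```text
sample_mid 0.94 [263.2, 100.7] [ 0.5328 -0.4325  0.0525] [ 0.5325 -0.4197  0.0623]
sample_mid 0.72 [251.6, 122.1] [ 0.5607 -0.3389  0.0525] [ 0.5598 -0.3229  0.0662]
sample_mid 0.72 [296.9, 128.3] [ 0.4396 -0.3205  0.0525] [ 0.442  -0.2982  0.0721]
sample_mid 0.58 [222.3, 106.7] [ 0.646  -0.3995  0.0525] [ 0.644  -0.3868  0.0626]
gate 0.58 [260.0, 287.9] [0.5195 0.1115 0.006 ] [0.5195 0.1124 0.008 ]
other_mid 0.57 [253.6, 192.8] [ 0.543  -0.0964  0.0525] [ 0.5421 -0.0782  0.0754]
```

View pics/top.png

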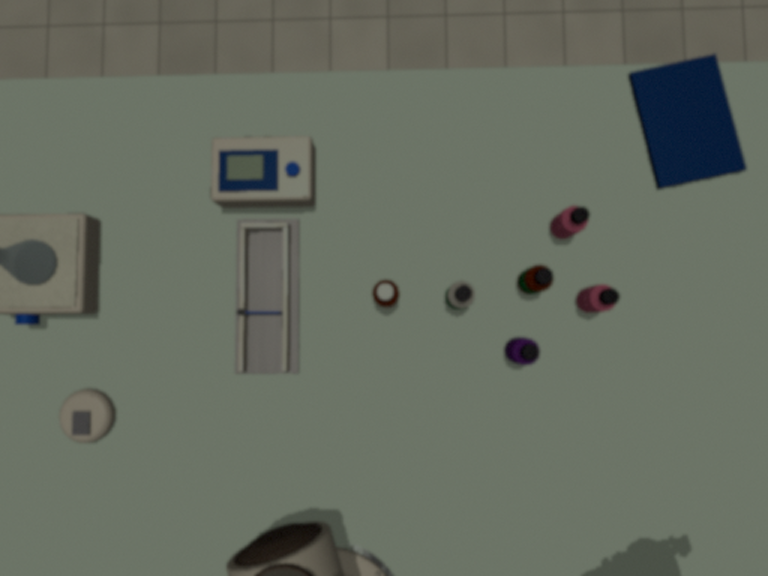

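View pics/side.png

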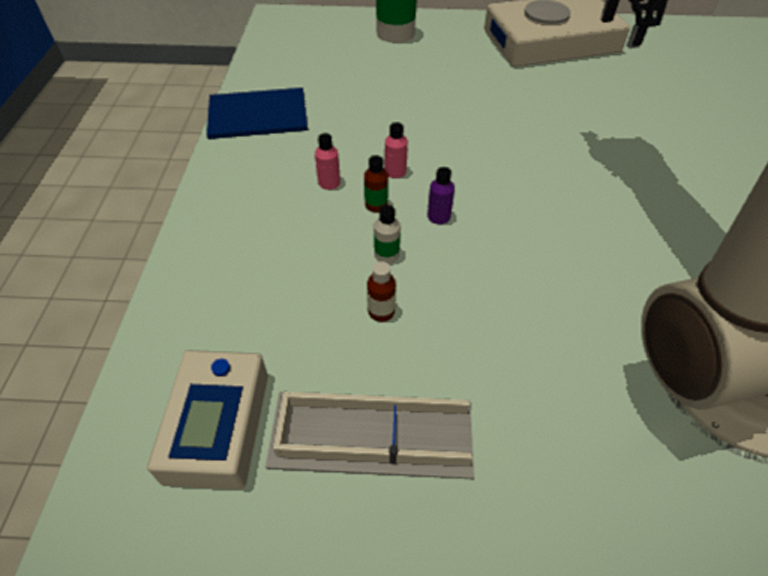

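The top view shows the amber bottle with green label and black cap at (537,279), i.e. unscaled (354,186), and at (251,122) in the side view. The others are white/green (306,197), amber with white cap (259,195), pink (397,199) and (382,149), and purple (347,231). Only (354,186) has an amber body, green label and black cap. I'll confirm it in a crop and measure the lane at the same time.

Run:
```python
from h import *
np.set_printoptions(precision=4,suppress=True)
p=cam('side');save(p,'crop',(200,70,320,220),4)
p=cam('top')
H,W=p['depth'].shape
u,v=np.meshgrid(np.arange(W),np.arange(H))
d=np.stack([(u-p['cx'])/p['f'],(v-p['cy'])/p['f'],np.ones_like(u)],-1)*p['depth'][...,None]
X=d@p['T'][:3,:3].T+p['T'][:3,3]
roi=(slice(140,255),slice(150,205))
Z=X[roi]
print('bench z',np.median(X[260:290,150:200,2]))
m=(Z[...,2]>.024)&(Z[...,2]<.045)
pts=Z[m]; sel=pts[(pts[:,0]>.42)&(pts[:,0]<.69)]
print(len(sel),sel.min(0),sel.max(0))
pix=np.argwhere(m&(Z[...,0]>.42)&(Z[...,0]<.68))[:,::-1].astype(np.float32)
r=cv2.minAreaRect((sel[:,:2]*1000).astype(np.float32));print(r)
# per-x cross-section
for x0 in np.arange(.42,.70,.02):
    s=sel[abs(sel[:,0]-x0)<.01]
    if len(s): 
        y=np.sort(s[:,1]);print(round(x0,2),len(s),y[0],y[-1], y[y<.115].mean() if (y<.115).any() else None, y[y>.115].mean() if (y>.115).any() else None)
```

```text
bench z 0.00023802292321345453
898 [0.4201 0.0682 0.024 ] [0.6671 0.1522 0.0446]
((543.5936279296875, 110.17860412597656), (247.00927734375, 84.03982543945312), 0.0059070466086268425)
0.42 34 0.06847022219564705 0.15100886358467314 0.07255743706350086 0.14655120697428436
0.44 62 0.06864836322095047 0.1505686843993036 0.07290554048303738 0.14608496512344865
0.46 66 0.06864119151663811 0.1514063330956717 0.07286854128838935 0.1461352871227794
0.48 61 0.06876998627185124 0.151443831996403 0.07163347437526418 0.14616339407346474
0.5 63 0.06815416669715493 0.14885781738975618 0.07109367479218316 0.14497224700910005
0.52 89 0.0687757624393828 0.15219534369704535 0.08023205775749231 0.14144225125009866
0.54 61 0.0683799090121616 0.1496372890776852 0.07139574681645579 0.14538355462739477
0.56 61 0.06854553422337109 0.14962067440385107 0.07139271443804594 0.14551150387510076
0.58 63 0.06874746360372849 0.1497647465596304 0.07151401608054717 0.145519785440577
0.6 62 0.06845217347100596 0.14995527028134442 0.07149622658263424 0.146101513491464
0.62 62 0.06827067332143738 0.1500536296826132 0.07169021258210846 0.14571047757628455
0.64 63 0.06825611517738298 0.15101749295906047 0.07151534461110363 0.1460358301137675
0.66 151 0.06816971224278714 0.1505785468576218 0.08847941176496553 0.13596663029468395
```

View pics/crop.png

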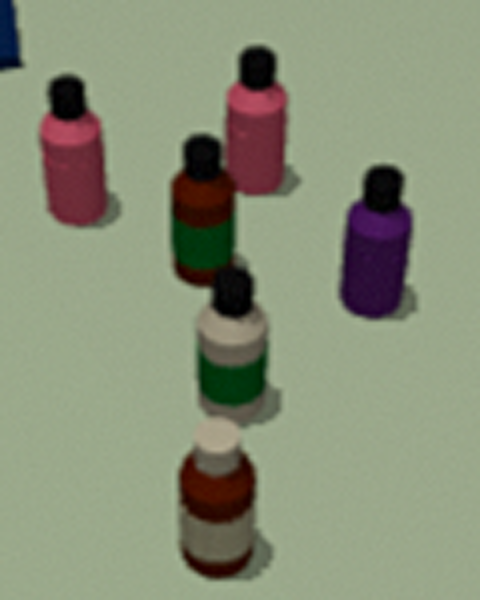

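The crop confirms it: the amber bottle with green label and black cap is at crop (203,215), i.e. side (251,124). The lane is aligned with world x, with its centre at y≈0.110 and the gate at x≈0.521. Moving above the bottle.

move_arm(offset=[[4.4, -0.66, 0], [4.4, -0.66, 0], [4.4, -0.66, 0], [4.4, -0.66, 0], [4.4, -0.66, 0]], twist=[[0, 0, 0], [0, 0, 0], [0, 0, 0], [0, 0, 0], [0, 0, 0]], grip=[1, 1, 1, 1, 1], force=40)

```text
time: 1.0
ee_pos: [0.3591, -0.4323, 0.22]
tcp_rot: [180.0, -0.0, 16.5]
wrist_force: [-0.5, -1.8, 0.4]
opening: 0.0855
grasp_force: 0.0
```

move_arm(offset=[[4.4, -0.66, 0], [4.4, -0.66, 0], [4.4, -0.66, 0], [0, 0, 0], [0, 0, 0]], twist=[[0, 0, 0], [0, 0, 0], [0, 0, 0], [0, 0, 0], [0, 0, 0]], grip=[1, 1, 1, 1, 1])

```text
time: 1.5
ee_pos: [0.4793, -0.3762, 0.2193]
tcp_rot: [-180.0, 0.0, 16.6]
wrist_force: [-0.6, -1.0, 0.5]
opening: 0.0853
grasp_force: 0.0
```

```bash
cat > m.py <<'E'
from h import *
np.set_printoptions(precision=4,suppress=True)
o=bot.get_obs();print(o['time'],o['ee_pos'],o['tcp_rot'],o['opening'],o['wrist_force'])
p=cam('wrist');save(p,'w%d'%(o['time']*100),s=1.5)
for k in finder.pinpoint(p,'sample_mid')[:5]:
    u=k['position'];print(k['p'],u,atz(p,u,.0525),p['color'][int(u[1]),int(u[0])])
E
python3 m.py
```

```text
1.5 [ 0.4793 -0.3762  0.2193] [-179.9646    0.0404   16.6032] 0.08525516464430306 [-0.6292 -1.0039  0.5406]
0.95 [250.6, 94.8] [ 0.5658 -0.3471  0.0525] [41 39 38]
0.92 [327.9, 19.9] [ 0.6577 -0.4028  0.0525] [74 38 45]
0.69 [319.8, 151.0] [ 0.5292 -0.4434  0.0525] [14  8 12]
0.62 [199.0, 187.8] [ 0.4437 -0.3163  0.0525] [8 4 6]
```

View pics/w150.png

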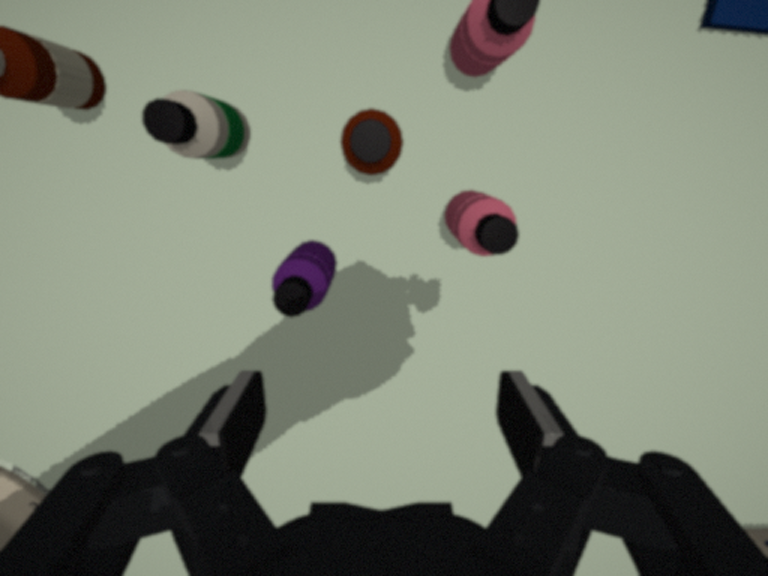

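move_arm(offset=[[4.2, -0.6, 0], [4.2, -0.6, 0], [0, 0, 0], [0, 0, 0]], twist=[[0, 0, 0], [0, 0, 0], [0, 0, 0], [0, 0, 0]], grip=[1, 1, 1, 1])

```text
time: 2.0
ee_pos: [0.5553, -0.342, 0.2196]
tcp_rot: [-180.0, 0.0, 16.5]
wrist_force: [0.2, -0.3, 0.3]
opening: 0.0856
grasp_force: 0.0
```

```bash
python3 m.py
```

```text
2.0 [ 0.5553 -0.342   0.2196] [-179.9869    0.0325   16.4776] 0.08555835511138946 [ 0.2299 -0.2894  0.3295]
0.81 [214.9, 247.9] [ 0.4434 -0.3211  0.0525] [57 25 70]
0.7 [332.9, 103.6] [ 0.6593 -0.4044  0.0525] [11  8 11]
0.65 [259.8, 165.8] [ 0.5678 -0.3463  0.0525] [15  7  6]
0.59 [324.5, 214.9] [ 0.5299 -0.4446  0.0525] [157  83  98]
```

The wrist view shows the target concentric under the camera at (372,142), i.e. (249,95), so its position is (0.566,-0.346). Centring and descending.

move_arm(offset=[[0.98, 0.76, 0], [0, 0, 4], [0, 0, 4], [0, 0, 3], [0, 0, 0]], twist=[[0, 0, 0], [0, 0, 0], [0, 0, 0], [0, 0, 0], [0, 0, 0]], grip=[1, 1, 1, 1, 1])

```text
time: 2.6
ee_pos: [0.5641, -0.3459, 0.1055]
tcp_rot: [-179.7, 0.3, 16.4]
wrist_force: [-0.9, -0.1, -1.3]
opening: 0.0853
grasp_force: 0.0
```

move_arm(offset=[[0, 0, 2.5], [0, 0, 2.4], [0, 0, 0], [0, 0, 0]], twist=[[0, 0, 0], [0, 0, 0], [0, 0, 0], [0, 0, 0]], grip=[1, 1, 1, 1])

```text
time: 3.0
ee_pos: [0.5673, -0.3467, 0.063]
tcp_rot: [179.9, -0.1, 16.4]
wrist_force: [0.6, -0.2, 0.2]
opening: 0.0856
grasp_force: 0.0
```

```bash
python3 m.py
```

```text
3.0 [ 0.5673 -0.3467  0.063 ] [179.9349  -0.0568  16.4415] 0.0856102750285317 [ 0.5675 -0.181   0.1844]
0.77 [247.1, 231.7] [ 0.5669 -0.3426  0.0525] [69 27  7]
0.76 [386.9, 122.2] [ 0.6586 -0.4019  0.0525] [166  89 105]
0.63 [174.8, 354.5] [ 0.4461 -0.317   0.0525] [17 18 19]
```

```bash
ls pics
```

```text
crop.png
side.png
top.png
w150.png
w200.png
w300.png
```

move_arm(offset=[[0, 0, 0.2], [0, 0, 0], [0, 0, 0], [0, 0, 0], [0, 0, 0]], twist=[[0, 0, 0], [0, 0, 0], [0, 0, 0], [0, 0, 0], [0, 0, 0]], grip=[0.5, 0.3, 0.3, 0.3, 0.3], force=40)

```text
time: 3.6
ee_pos: [0.5679, -0.3462, 0.06]
tcp_rot: [179.9, -0.1, 16.5]
wrist_force: [-0.7, -0.0, 4.9]
opening: 0.0388
grasp_force: 35.7
```

move_arm(offset=[[0, 0, 0], [0, 0, 0], [0, 0, 0], [0, 0, 0]], twist=[[0, 0, 0], [0, 0, 0], [0, 0, 0], [0, 0, 0]], grip=[0.3, 0.3, 0.3, 0.3])

```text
time: 4.0
ee_pos: [0.5678, -0.3462, 0.0599]
tcp_rot: [179.9, -0.1, 16.5]
wrist_force: [-0.2, 0.2, 5.1]
opening: 0.039
grasp_force: 35.7
```

Run:
```python
from h import *
w=cam('wrist')['color'];s=cam('side')['color'][60:160,190:323]
s=cv2.resize(s,(512,384),interpolation=cv2.INTER_CUBIC)
im=cv2.resize(np.hstack([w,s]),(800,300))
cv2.imwrite('pics/g1.png',im[:,:,::-1])
```

```text
(no output)
```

View pics/g1.png

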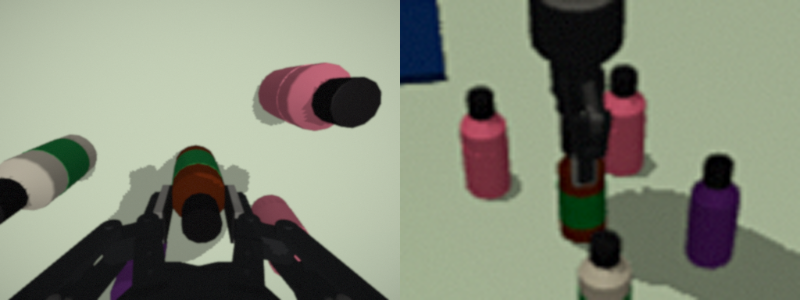

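The grip sits high on the body and looks centred. I'll lift gently and check that it holds.

move_arm(offset=[[0, 0, -0.5], [0, 0, -1], [0, 0, -1.5], [0, 0, 0], [0, 0, 0]], twist=[[0, 0, 0], [0, 0, 0], [0, 0, 0], [0, 0, 0], [0, 0, 0]], grip=[0.3, 0.3, 0.3, 0.3, 0.3])

```text
time: 4.6
ee_pos: [0.5677, -0.3462, 0.0896]
tcp_rot: [179.9, -0.1, 16.5]
wrist_force: [0.1, -0.9, -1.7]
opening: 0.0385
grasp_force: 34.7
```

Run:
```python
from h import *
o=bot.get_obs();print(o['ee_pos'],o['wrist_force'],o['torque'],o['opening'],o['grasp_force'])
w=cam('wrist')['color'];s=cam('side')['color'][60:160,190:323]
s=cv2.resize(s,(512,384),interpolation=cv2.INTER_CUBIC)
im=cv2.resize(np.hstack([w,s]),(800,300))
cv2.imwrite('pics/g2.png',im[:,:,::-1])
```

```text
[ 0.56772284 -0.34624507  0.08959482] [ 0.10597647 -0.89557126 -1.73038374] [ 0.03387236  0.02935456 -0.00606478] 0.03852179025926946 34.65561470249668
```

View pics/g2.png

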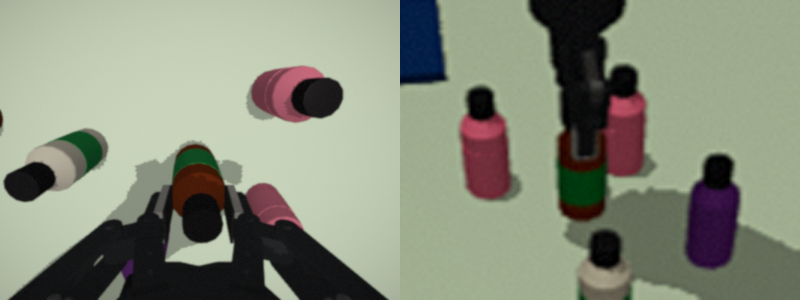

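move_arm(offset=[[0, 0, -3], [0, 0, -4], [0, 0, -4], [0, 0, 0], [0, 0, 0]], twist=[[0, 0, 0], [0, 0, 0.096], [0, 0, 0.096], [0, 0, 0.096], [0, 0, 0]], grip=[0.3, 0.3, 0.3, 0.3, 0.3])

```text
time: 5.2
ee_pos: [0.5677, -0.3462, 0.1994]
tcp_rot: [180.0, -0.1, -0.1]
wrist_force: [0.7, 0.2, -1.4]
opening: 0.0389
grasp_force: 35.0
```

move_arm(offset=[[-0.5, -2, 0], [-1, -4, 0], [-1, -4, 0], [-1, -4, 0], [-1, -4, 0]], twist=[[0, 0, 0], [0, 0, 0], [0, 0, 0], [0, 0, 0], [0, 0, 0]], grip=[0.3, 0.3, 0.3, 0.3, 0.3])

```text
time: 5.7
ee_pos: [0.5211, -0.1644, 0.1968]
tcp_rot: [-179.9, 0.1, 0.2]
wrist_force: [-0.5, 0.8, -1.4]
opening: 0.0389
grasp_force: 34.9
```

move_arm(offset=[[-1, -4, 0], [-1, -4, 0], [-1, -4, 0], [-1, -4, 0], [-1, -4, 0]], twist=[[0, 0, 0], [0, 0, 0], [0, 0, 0], [0, 0, 0], [0, 0, 0]], grip=[0.3, 0.3, 0.3, 0.3, 0.3])

```text
time: 6.2
ee_pos: [0.4714, 0.0179, 0.1972]
tcp_rot: [-179.2, 0.1, 1.7]
wrist_force: [0.7, -0.9, -0.6]
opening: 0.0385
grasp_force: 35.0
```

move_arm(offset=[[-1, -4, 0], [-0.8, -3, 0], [0, 0, 0], [0, 0, 0]], twist=[[0, 0, 0], [0, 0, 0], [0, 0, 0], [0, 0, 0]], grip=[0.3, 0.3, 0.3, 0.3])

```text
time: 6.6
ee_pos: [0.4547, 0.046, 0.2001]
tcp_rot: [-177.6, 0.0, 4.3]
wrist_force: [1.0, -0.1, -1.6]
opening: 0.0382
grasp_force: 35.0
```

Run:
```python
from h import *
np.set_printoptions(precision=4,suppress=True)
o=bot.get_obs();print(o['ee_pos'],o['tcp_rot'],o['opening'],o['wrist_force'])
p=cam('wrist');w=p['color']
for k in finder.pinpoint(p,'gate')[:2]: print(k,atz(p,k['position'],.006))
s=cam('side')['color']
im=cv2.resize(np.hstack([w,s]),(800,300))
cv2.imwrite('pics/l1.png',im[:,:,::-1])
H,W=p['depth'].shape
u,v=np.meshgrid(np.arange(W),np.arange(H))
d=np.stack([(u-p['cx'])/p['f'],(v-p['cy'])/p['f'],np.ones_like(u)],-1)*p['depth'][...,None]
X=d@p['T'][:3,:3].T+p['T'][:3,3]
m=(X[...,2]>.026)&(X[...,2]<.04)&(abs(X[...,1]-.11)<.06)
s=X[m];
for x0 in np.arange(.46,.70,.02):
    t=s[abs(s[:,0]-x0)<.01]
    if len(t)>5:
        y=t[:,1];print(round(x0,2),len(t),y.min(),y[y<.105].max(initial=0),y[y>.115].min(initial=9),y.max())
```

```text
[0.4547 0.046  0.2001] [-177.5587    0.024     4.2949] 0.03822976608840682 [ 0.9805 -0.1433 -1.5841]
{'position': [209.6, 118.8], 'p': 0.6} [0.5139 0.1137 0.006 ]
0.46 239 0.06949644555269402 0.07747232434201219 0.14320040248653546 0.1508577423283045
0.48 259 0.06948715808303378 0.07751537198146585 0.14317818375288666 0.15152795671938135
0.5 274 0.06939896741377616 0.07741456507450539 0.1431585565593349 0.1517315900045735
0.52 398 0.06941779651564237 0.10497041434753349 0.11578353065703258 0.15060901109613975
0.54 307 0.06935492444349366 0.07741987431520828 0.14307430782982067 0.15183085284659353
0.56 333 0.06926929011244798 0.07721629244036815 0.14297928541521118 0.15159780297021758
0.58 345 0.06920517360401916 0.07725464565807089 0.14296037948384988 0.1504875706233203
0.6 375 0.06920496078671712 0.07732474224029066 0.14261093233017874 0.15162959097066164
0.62 408 0.06915752564316395 0.07714739504551846 0.1429086812746792 0.15119432802562466
0.64 52 0.06911720515338746 0.07714797954972585 0.143066419893699 0.1436834755094284
```

View pics/l1.png

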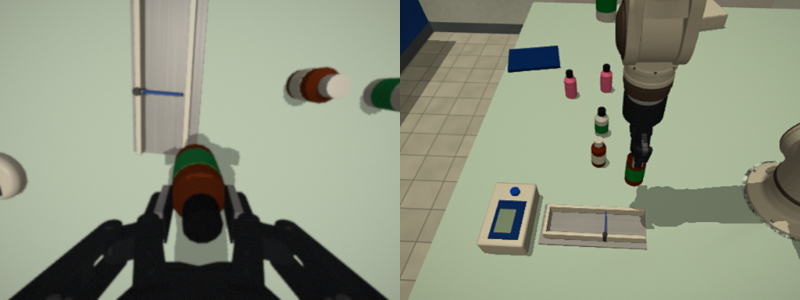

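Run:
```python
from h import *
np.set_printoptions(precision=3,suppress=True)
o=bot.get_obs();print(o['time'],o['q'],o['qd'],o['ee_pos'],o['tcp_rot'])
```

```text
6.75 [  4.154  -8.027  -4.865  93.202   2.453 179.922] [ 0.071  0.014  0.07  -0.     0.029  0.073] [0.455 0.046 0.2  ] [-177.547    0.036    4.232]
```

Joint 6 has hit its range. I'll use a yaw of about 16°, since the fingers clear the walls at any yaw.

move_arm(offset=[[0, 0, 0], [0, 0, 0], [0, 0, 0], [0, 0, 0]], twist=[[-0.043, 0, -0.1], [0, 0, -0.114], [0, 0, 0], [0, 0, 0]], grip=[0.3, 0.3, 0.3, 0.3])

```text
time: 7.15
ee_pos: [0.4548, 0.0461, 0.2002]
tcp_rot: [180.0, -0.1, 16.3]
wrist_force: [0.4, -0.1, -1.2]
opening: 0.0384
grasp_force: 35.0
```

move_arm(offset=[[0.95, -3.06, 0], [0.95, -3.06, 0], [0, 0, 0], [0, 0, 4], [0, 0, 4]], twist=[[0, 0, 0], [0, 0, 0], [0, 0, 0], [0, 0, 0], [0, 0, 0]], grip=[0.3, 0.3, 0.3, 0.3, 0.3])

```text
time: 7.65
ee_pos: [0.4564, 0.1105, 0.1201]
tcp_rot: [180.0, -0.2, 16.4]
wrist_force: [0.2, 0.1, -1.9]
opening: 0.036
grasp_force: 35.7
```

move_arm(offset=[[0, 0, 0], [0, 0, 0], [0, 0, 0]], twist=[[0, 0, 0], [0, 0, 0], [0, 0, 0]], grip=[0.3, 0.3, 0.3])

```text
time: 7.95
ee_pos: [0.4566, 0.1105, 0.1228]
tcp_rot: [180.0, -0.3, 16.5]
wrist_force: [0.8, 1.1, -0.7]
opening: 0.0357
grasp_force: 35.4
```

Run:
```python
from h import *
np.set_printoptions(precision=4,suppress=True)
o=bot.get_obs();print(o['ee_pos'],o['tcp_rot'],o['opening'],o['wrist_force'],o['q'])
w=cam('wrist')['color'];s=cam('side')['color'][170:320,160:360]
s=cv2.resize(s,(512,384),interpolation=cv2.INTER_CUBIC)
cv2.imwrite('pics/l2.png',cv2.resize(np.hstack([w,s]),(800,300))[:,:,::-1])
```

```text
[0.4566 0.1105 0.1228] [179.9773  -0.2662  16.4823] 0.035695480815858514 [ 0.7916  1.1289 -0.7243] [ 13.6088  -7.1293 -12.572   84.2903  -0.0093 177.1265]
```

View pics/l2.png

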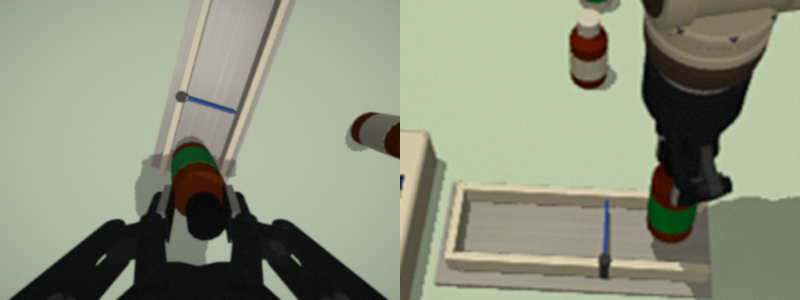

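The opening is shrinking, so the grip is on the shoulder and slipping slowly. I'll set it down promptly and watch the force.

move_arm(offset=[[0, 0, 2.5], [0, 0, 1.5], [0, 0, 0.4], [0, 0, 0]], twist=[[0, 0, 0], [0, 0, 0], [0, 0, 0], [0, 0, 0]], grip=[0.3, 0.3, 0.3, 0.3])

```text
time: 8.45
ee_pos: [0.4554, 0.1105, 0.0762]
tcp_rot: [180.0, -0.1, 16.5]
wrist_force: [-0.4, -0.9, -1.7]
opening: 0.0356
grasp_force: 35.5
```

move_arm(offset=[[0, 0, 0.3], [0, 0, 0.2]], twist=[[0, 0, 0], [0, 0, 0]], grip=[0.3, 0.3])

```text
time: 8.65
ee_pos: [0.456, 0.1107, 0.0719]
tcp_rot: [180.0, -0.2, 16.6]
wrist_force: [-0.7, -0.7, -1.9]
opening: 0.0358
grasp_force: 35.5
```

move_arm(offset=[[0, 0, 0.2], [0, 0, 0.1]], twist=[[0, 0, 0], [0, 0, 0]], grip=[0.3, 0.3])

```text
time: 8.85
ee_pos: [0.4565, 0.1109, 0.0696]
tcp_rot: [180.0, -0.2, 16.6]
wrist_force: [-1.1, 0.5, 12.2]
opening: 0.0356
grasp_force: 39.1
```

move_arm(offset=[[0, 0, 0.1], [0, 0, 0]], twist=[[0, 0, 0], [0, 0, 0]], grip=[0.3, 0.3])

```text
time: 9.05
ee_pos: [0.4571, 0.1111, 0.0696]
tcp_rot: [180.0, -0.3, 16.6]
wrist_force: [0.3, 0.7, 10.6]
opening: 0.0355
grasp_force: 39.3
```

move_arm(offset=[[0, 0, 0], [0, 0, 0], [0, 0, 0], [0, 0, 0]], twist=[[0, 0, 0], [0, 0, 0], [0, 0, 0], [0, 0, 0]], grip=[0.55, 0.7, 0.7, 0.7])

```text
time: 9.45
ee_pos: [0.4555, 0.1105, 0.0671]
tcp_rot: [180.0, -0.1, 16.6]
wrist_force: [-0.4, -1.1, -0.2]
opening: 0.0601
grasp_force: 0.0
```

Run:
```python
from h import *
np.set_printoptions(precision=4,suppress=True)
o=bot.get_obs();print(o['ee_pos'],o['tcp_rot'],o['opening'],o['wrist_force'],o['q'])
w=cam('wrist')['color'];p=cam('side')
print([(k['p'],k['position'],atz(p,k['position'],.0585)) for k in finder.pinpoint(p,'sample_mid')[:6]])
s=p['color'][200:300,230:363]
s=cv2.resize(s,(512,384),interpolation=cv2.INTER_CUBIC)
cv2.imwrite('pics/l3.png',cv2.resize(np.hstack([w,s]),(800,300))[:,:,::-1])
```

```text
[0.4555 0.1105 0.0671] [179.9851  -0.0697  16.5547] 0.06006459166498862 [-0.4437 -1.079  -0.2143] [ 13.6491  -6.4573 -18.1194  78.2675  -0.0113 177.0944]
[(0.96, [263.2, 104.2], array([ 0.5321, -0.409 ,  0.0585])), (0.56, [218.7, 104.3], array([ 0.656 , -0.4019,  0.0585]))]
```

View pics/l3.png

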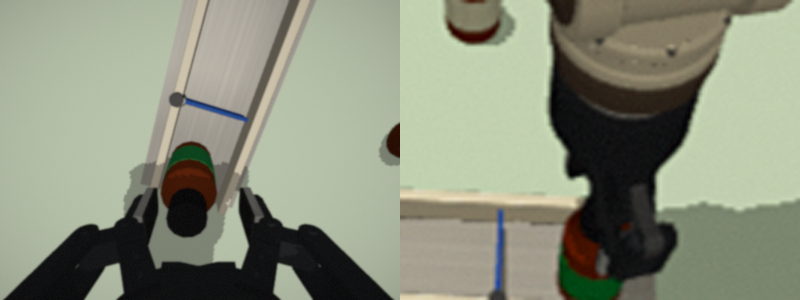

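The bottle stands free in the lane in front of the flap, slightly left of centre. I'll re-close lightly, lower on the body, to steady it, then push it along the floor.

move_arm(offset=[[0, 0, 0.4], [0, 0, 0], [0, 0, 0], [0, 0, 0], [0, 0, 0]], twist=[[0, 0, 0], [0, 0, 0], [0, 0, 0], [0, 0, 0], [0, 0, 0]], grip=[0.7, 0.6, 0.5, 0.4, 0.4], force=20)

```text
time: 10.1
ee_pos: [0.4556, 0.1106, 0.0633]
tcp_rot: [180.0, -0.1, 16.6]
wrist_force: [-0.2, 0.4, -0.5]
opening: 0.0416
grasp_force: 19.9
```

move_arm(offset=[[0, 0, 0], [0, 0, 0], [0, 0, 0]], twist=[[0, 0, 0], [0, 0, 0], [0, 0, 0]], grip=[0.4, 0.4, 0.4])

```text
time: 10.4
ee_pos: [0.4556, 0.1106, 0.0633]
tcp_rot: [180.0, -0.1, 16.6]
wrist_force: [0.7, 1.5, -0.3]
opening: 0.0416
grasp_force: 19.9
```

move_arm(offset=[[0.96, 0.285, 0], [0.96, 0.285, 0], [0.96, 0.285, 0], [0.96, 0.285, 0], [0.96, 0.285, 0]], twist=[[0, 0, 0], [0, 0, 0], [0, 0, 0], [0, 0, 0], [0, 0, 0]], grip=[0.4, 0.4, 0.4, 0.4, 0.4])

```text
time: 10.9
ee_pos: [0.5064, 0.1103, 0.0629]
tcp_rot: [180.0, -0.0, 16.5]
wrist_force: [-0.8, -0.4, -0.2]
opening: 0.041
grasp_force: 19.4
```

move_arm(offset=[[0.96, 0.285, 0], [0.96, 0.285, 0], [0.96, 0.285, 0], [0.96, 0.285, 0], [0.96, 0.285, 0]], twist=[[0, 0, 0], [0, 0, 0], [0, 0, 0], [0, 0, 0], [0, 0, 0]], grip=[0.4, 0.4, 0.4, 0.4, 0.4])

```text
time: 11.4
ee_pos: [0.5565, 0.1106, 0.0634]
tcp_rot: [180.0, -0.1, 16.6]
wrist_force: [-1.7, -0.2, 0.3]
opening: 0.0402
grasp_force: 19.6
```

move_arm(offset=[[0.96, 0.285, 0], [0.96, 0.285, 0], [0.96, 0.285, 0], [0.96, 0.285, 0], [0.96, 0.285, 0]], twist=[[0, 0, 0], [0, 0, 0], [0, 0, 0], [0, 0, 0], [0, 0, 0]], grip=[0.4, 0.4, 0.4, 0.4, 0.4])

```text
time: 11.9
ee_pos: [0.6069, 0.1106, 0.0636]
tcp_rot: [180.0, -0.1, 16.6]
wrist_force: [0.3, -0.2, -2.0]
opening: 0.0393
grasp_force: 19.5
```

move_arm(offset=[[0.96, 0.285, 0], [0.96, 0.285, 0], [0, 0, 0], [0, 0, 0]], twist=[[0, 0, 0], [0, 0, 0], [0, 0, 0], [0, 0, 0]], grip=[0.4, 0.4, 0.4, 0.4])

```text
time: 12.3
ee_pos: [0.6258, 0.1106, 0.0633]
tcp_rot: [180.0, -0.1, 16.5]
wrist_force: [-0.4, -0.2, -1.5]
opening: 0.0397
grasp_force: 19.6
```

Run:
```python
from h import *
np.set_printoptions(precision=4,suppress=True)
o=bot.get_obs();print(o['ee_pos'],o['tcp_rot'],o['opening'],o['wrist_force'],o['q'])
w=cam('wrist')['color'];p=cam('side')
s=p['color'][190:320,160:333]
s=cv2.resize(s,(512,384),interpolation=cv2.INTER_CUBIC)
cv2.imwrite('pics/l4.png',cv2.resize(np.hstack([w,s]),(800,300))[:,:,::-1])
```

```text
[0.6258 0.1106 0.0633] [179.9913  -0.0591  16.5471] 0.03971613772553786 [-0.3624 -0.2077 -1.5203] [ 10.0224  16.3627   5.8727  79.4504  -0.0019 173.4752]
```

View pics/l4.png

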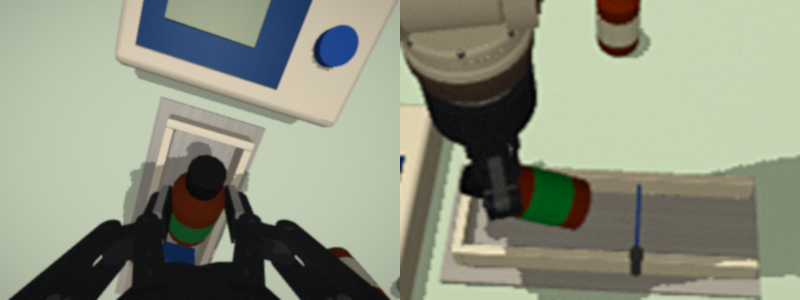

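The bottle was dragged through but pivoted in the light grip: in the side crop its base is at (578,205) and trails. That isn't standing, so I'll lift it out, right it and redo the push with a firm grip. First a lift, then I'll measure the tilt numerically.

move_arm(offset=[[0, 0, -1], [0, 0, -3], [0, 0, -4], [0, 0, -4], [0, 0, 0]], twist=[[0, 0, 0], [0, 0, 0], [0, 0, 0], [0, 0, 0], [0, 0, 0]], grip=[0.3, 0.3, 0.3, 0.3, 0.3], force=100)

```text
time: 12.9
ee_pos: [0.6273, 0.111, 0.1913]
tcp_rot: [179.9, -0.7, 16.6]
wrist_force: [0.7, -0.1, -1.6]
opening: 0.035
grasp_force: 97.1
```

```bash
cat > tilt.py <<'E'
from h import *
from scipy.optimize import least_squares
np.set_printoptions(precision=4,suppress=True)
o=bot.get_obs();print(o['time'],o['ee_pos'],o['tcp_rot'],o['opening'],o['wrist_force'],o['q'])
Rt=Rm(o['tcp_rot']);c=np.array(o['ee_pos'])+Rt@[0,0,.003]
def cloud(p):
    H,W=p['depth'].shape;u,v=np.meshgrid(np.arange(W),np.arange(H))
    d=np.stack([(u-p['cx'])/p['f'],(v-p['cy'])/p['f'],np.ones_like(u)],-1)*p['depth'][...,None]
    return d@p['T'][:3,:3].T+p['T'][:3,3]
P=[]
for n in ['side','wrist']:
    p=cam(n);X=cloud(p);hsv=cv2.cvtColor(p['color'],cv2.COLOR_RGB2HSV)
    col=(hsv[...,1]>120)&(hsv[...,2]>25)&((hsv[...,0]<15)|(hsv[...,0]>172)|((hsv[...,0]>45)&(hsv[...,0]<80)))
    m=col&(np.linalg.norm(X-c,axis=-1)<.085)&(p['depth']>0)
    P.append(X[m]);print(n,m.sum(),X[m].mean(0) if m.any() else '')
P=np.vstack(P);best=None
for t0 in np.radians(range(-120,121,10)):
    def ax(t): return Rt@np.array([np.sin(t),0,-np.cos(t)])  # base->cap, tool frame
    def f(q):
        a=ax(q[0]);r=P-c-Rt@np.array([q[1],q[2],0]);s=r@a
        d=np.linalg.norm(r-np.outer(s,a),axis=1)-.022
        return np.where(s>.016,0,d)
    def g(q): return np.r_[f(q),.3*np.array(q[1:])]
    r=least_squares(g,[t0,0,0],loss='soft_l1',f_scale=.003)
    if best is None or r.cost<best[0]:
        a=ax(r.x[0]);s=(P-c)@a;best=(r.cost,np.degrees(r.x[0]),r.x[1:],np.percentile(s,[1,50,99]),a,np.abs(f(r.x)).mean())
print('tilt(tool frame, cap toward +tool x)',best)
E
python3 tilt.py
```

```text
12.9 [0.6273 0.111  0.1913] [179.9215  -0.6542  16.5599] 0.0349628239511069 [ 0.7372 -0.1042 -1.6282] [ 10.0344  16.0871  19.6627  92.9167  -0.0037 173.4749]
side 888 [0.5878 0.1171 0.1917]
wrist 3651 [0.6123 0.1105 0.2054]
tilt(tool frame, cap toward +tool x) (np.float64(7.74630459036706e-05), np.float64(56.50024059275368), array([-0.0952,  0.0028]), array([-0.0592,  0.0012,  0.0194]), array([0.793 , 0.2366, 0.5614]), np.float64(0.0))
```

```bash
python3 - <<'E'
s=open('tilt.py').read()
s=s.replace("np.where(s>.016,0,d)","np.where(s>.016,.005,d)").replace("r=least_squares(g,[t0,0,0],","r=least_squares(g,[t0,0,0],bounds=([-2.5,-.012,-.012],[2.5,.012,.012]),")
open('tilt.py','w').write(s)
E
python3 tilt.py
```

```text
13.0 [0.626  0.1107 0.1854] [179.9673  -0.2577  16.5577] 0.034435143713353385 [ 0.1204  0.9454 -1.7913] [ 10.0314  16.2456  19.2078  92.7025  -0.0032 173.4737]
side 879 [0.5867 0.117  0.1862]
wrist 3652 [0.6111 0.1103 0.2012]
tilt(tool frame, cap toward +tool x) (np.float64(0.020563122089496455), np.float64(63.867902173317134), array([-0.0118, -0.0042]), array([-0.0616, -0.0016,  0.0181]), array([0.8586, 0.2555, 0.4445]), np.float64(0.0030401578953773273))
```

move_arm(offset=[[0, 0, 0], [0, 0, 0], [0, 0, 0], [0, 0, 0], [0, 0, 0]], twist=[[0, 0.13, 0], [0, 0.13, 0], [0, 0.13, 0], [0, 0.13, 0], [0, 0.13, 0]], grip=[0.3, 0.3, 0.3, 0.3, 0.3])

```text
time: 13.6
ee_pos: [0.6248, 0.1105, 0.1824]
tcp_rot: [180.0, -37.6, 16.6]
wrist_force: [0.6, 0.3, -1.3]
opening: 0.0346
grasp_force: 97.5
```

move_arm(offset=[[0, 0, 0], [0, 0, 0], [0, 0, 0], [0, 0, 0], [0, 0, 0]], twist=[[0, 0.13, 0], [0, 0.13, 0], [0, 0.13, 0], [0, 0.07, 0], [0, 0, 0]], grip=[0.3, 0.3, 0.3, 0.3, 0.3])

```text
time: 14.1
ee_pos: [0.6229, 0.1101, 0.1769]
tcp_rot: [-179.9, -63.3, 16.4]
wrist_force: [-0.3, -1.1, -2.1]
opening: 0.0347
grasp_force: 97.3
```

```bash
python3 tilt.py
```

```text
14.1 [0.6229 0.1101 0.1769] [-179.8628  -63.3442   16.409 ] 0.03473889222521172 [-0.3017 -1.1416 -2.107 ] [  5.3553 -39.3509 -55.4482  11.0032  10.0031 174.9892]
side 743 [0.6148 0.1281 0.1595]
wrist 3812 [0.6019 0.1075 0.1748]
tilt(tool frame, cap toward +tool x) (np.float64(0.025315082080065453), np.float64(63.89168430312465), array([-0.012 , -0.0046]), array([-0.0583,  0.0065,  0.0231]), array([0.0095, 0.0017, 1.    ]), np.float64(0.003552136593930857))
```

move_arm(offset=[[-2.7, 0, 1.35], [-2.7, 0, 1.35], [0, 0, 0], [0, 0, 0]], twist=[[0, 0, 0], [0, 0, 0], [0, 0, 0], [0, 0, 0]], grip=[0.3, 0.3, 0.3, 0.3])

```text
time: 14.6
ee_pos: [0.6266, 0.1109, 0.1241]
tcp_rot: [180.0, -63.6, 16.6]
wrist_force: [-0.2, 0.2, 0.5]
opening: 0.0347
grasp_force: 97.3
```

```bash
python3 tilt.py
```

```text
14.6 [0.6266 0.1109 0.1241] [179.9752 -63.6286  16.5856] 0.03474064720931979 [-0.2267  0.2136  0.4817] [  5.3988 -35.2071 -59.7122   2.304    9.9852 174.9801]
side 630 [0.6188 0.1286 0.1074]
wrist 3831 [0.6049 0.1081 0.1204]
tilt(tool frame, cap toward +tool x) (np.float64(0.02599980556195074), np.float64(64.7232473003245), array([-0.012 , -0.0045]), array([-0.0599,  0.0052,  0.0218]), array([0.0183, 0.0056, 0.9998]), np.float64(0.0037099417994723707))
```

move_arm(offset=[[-1.8, 0.3, 0.9], [-1.8, 0, 0.9], [-0.45, 0, 0.22], [0, 0, 0]], twist=[[0, 0, 0], [0, 0, 0], [0, 0, 0], [0, 0, 0]], grip=[0.3, 0.3, 0.3, 0.3])

```text
time: 15.1
ee_pos: [0.6272, 0.1079, 0.0785]
tcp_rot: [180.0, -63.7, 16.6]
wrist_force: [0.5, 0.0, -1.3]
opening: 0.0349
grasp_force: 97.3
```

move_arm(offset=[[-0.27, 0, 0.135], [-0.27, 0, 0.135], [0, 0, 0]], twist=[[0, 0, 0], [0, 0, 0], [0, 0, 0]], grip=[0.3, 0.3, 0.3])

```text
time: 15.4
ee_pos: [0.6288, 0.1082, 0.0763]
tcp_rot: [179.8, -64.1, 16.7]
wrist_force: [-0.9, 0.3, 5.1]
opening: 0.0345
grasp_force: 98.5
```

```bash
cat > cap.py <<'E'
from tilt import *
for n in ['top','side']:
    p=cam(n);X=cloud(p)
    m=(np.abs(X[...,0]-c[0])<.05)&(np.abs(X[...,1]-c[1])<.05)&(X[...,2]>.085)&(p['color'].max(-1)<70)&(X[...,0]>c[0]-.03)
    Q=X[m];print(n,len(Q),Q.mean(0),np.percentile(Q[:,2],[5,50,95,100]),np.percentile(Q[:,0],[2,98]),np.percentile(Q[:,1],[2,98]))
    if len(Q)>8:
        T=Q[Q[:,2]>np.percentile(Q[:,2],50)];print('top pts mean',T.mean(0),'normal',np.linalg.svd(T-T.mean(0))[2][2])
    m=(np.abs(X[...,0]-c[0])<.06)&(np.abs(X[...,1]-c[1])<.035)&(X[...,2]>.01)
    h=cv2.cvtColor(p['color'],cv2.COLOR_RGB2HSV);gm=m&(h[...,1]>110)&(h[...,0]>45)&(h[...,0]<80)
    if gm.any(): print('green',gm.sum(),X[gm].mean(0),np.percentile(X[gm][:,2],[2,98]))
    rm=m&(h[...,1]>110)&((h[...,0]<15)|(h[...,0]>172))
    if rm.any(): print('amber',rm.sum(),np.percentile(X[rm][:,2],[2,98]))
E
python3 cap.py
```

```text
15.4 [0.6288 0.1082 0.0763] [179.8175 -64.0656  16.7472] 0.03450108872067219 [-0.854   0.3464  5.1132] [  4.9438 -29.6701 -63.0036  -6.9312  10.4185 174.7811]
side 548 [0.6206 0.1253 0.0607]
wrist 3913 [0.6065 0.1053 0.0703]
tilt(tool frame, cap toward +tool x) (np.float64(0.027218153415209445), np.float64(67.16966844732697), array([-0.0119, -0.0042]), array([-0.0624,  0.0027,  0.0195]), array([0.0515, 0.0168, 0.9985]), np.float64(0.003846791745719631))
top 233 [0.6172 0.0975 0.1009] [0.086  0.1001 0.1151 0.1175] [0.6023 0.6371] [0.07   0.1224]
top pts mean [0.6184 0.096  0.1111] normal [-0.2028 -0.2148  0.9554]
green 3 [0.6017 0.0996 0.0596] [0.0563 0.063 ]
amber 113 [0.0803 0.1133]
side 283 [0.6169 0.1046 0.1034] [0.0878 0.1061 0.1137 0.1149] [0.6027 0.632 ] [0.0759 0.1319]
top pts mean [0.6206 0.1036 0.1112] normal [-0.0435 -0.075   0.9962]
green 233 [0.6194 0.1298 0.0473] [0.0277 0.0661]
amber 322 [0.0148 0.098 ]
```

move_arm(offset=[[0, 0, 0], [-0.18, 0, 0.09], [-0.18, 0, 0.09], [0, 0, 0]], twist=[[0, 0, 0], [0, 0, 0], [0, 0, 0], [0, 0, 0]], grip=[0.3, 0.3, 0.3, 0.3], force=25)

```text
time: 16.0
ee_pos: [0.6305, 0.1087, 0.0762]
tcp_rot: [179.7, -64.4, 16.9]
wrist_force: [-2.9, 1.4, 13.2]
opening: 0.0343
grasp_force: 100.0
```

```bash
python3 cap.py
```

```text
16.0 [0.6305 0.1087 0.0762] [179.6974 -64.4229  16.905 ] 0.03433066013143965 [-2.8904  1.4444 13.1777] [  4.9554 -29.211  -63.0721  -7.8199  10.4625 174.7846]
side 545 [0.6213 0.1255 0.0603]
wrist 4100 [0.6078 0.1056 0.0694]
tilt(tool frame, cap toward +tool x) (np.float64(0.029304741162584812), np.float64(69.01612446239464), array([-0.012 , -0.0041]), array([-0.0629,  0.0011,  0.0191]), array([0.0761, 0.0251, 0.9968]), np.float64(0.003952825031045985))
top 228 [0.6186 0.0989 0.1009] [0.0862 0.0994 0.1148 0.1172] [0.6043 0.6364] [0.0709 0.125 ]
top pts mean [0.6207 0.0969 0.111 ] normal [-0.2484 -0.1934  0.9492]
green 8 [0.6023 0.1028 0.0556] [0.0484 0.0614]
amber 117 [0.0779 0.1134]
side 284 [0.6188 0.1049 0.1028] [0.0881 0.1048 0.1131 0.1146] [0.604 0.634] [0.0757 0.1317]
top pts mean [0.6229 0.1049 0.1108] normal [-0.0236  0.0232  0.9995]
green 232 [0.6197 0.1303 0.0458] [0.027  0.0638]
amber 327 [0.0141 0.1011]
```

move_arm(offset=[[0.3, 0, -0.15], [0, 0, 0], [0, 0, 0]], twist=[[0, 0, 0], [0, 0.1, 0], [0, 0, 0]], grip=[0.3, 0.3, 0.3])

```text
time: 16.5
ee_pos: [0.6379, 0.1086, 0.0769]
tcp_rot: [179.9, -69.4, 16.8]
wrist_force: [-0.7, 0.3, 15.9]
opening: 0.0349
grasp_force: 99.1
```

```bash
python3 cap.py
```

```text
16.5 [0.6379 0.1086 0.0769] [179.8974 -69.3982  16.7622] 0.034916026372966855 [-0.7499  0.255  15.9269] [  4.4704 -25.7653 -65.6908 -18.8903  11.3924 175.6174]
side 571 [0.6327 0.1261 0.0618]
wrist 3898 [0.6163 0.1059 0.0691]
tilt(tool frame, cap toward +tool x) (np.float64(0.026816206267283985), np.float64(66.72111905731903), array([-0.012 , -0.0039]), array([-0.0618,  0.0029,  0.02  ]), array([-0.0449, -0.0128,  0.9989]), np.float64(0.003812749412765778))
top 225 [0.6265 0.099  0.1001] [0.0856 0.0963 0.1151 0.1166] [0.612 0.647] [0.071  0.1228]
top pts mean [0.6252 0.0957 0.1106] normal [-0.3192 -0.2966  0.9001]
amber 116 [0.0806 0.1153]
side 259 [0.6245 0.1049 0.1036] [0.0879 0.1074 0.1135 0.115 ] [0.6114 0.6396] [0.0754 0.1314]
top pts mean [0.6269 0.1027 0.1112] normal [-0.127  -0.0707  0.9894]
green 247 [0.6328 0.1314 0.0476] [0.0286 0.0664]
amber 330 [0.0168 0.0983]
```

move_arm(offset=[[0, 0, 0], [0, 0, 0], [0, 0, 0], [0, 0, 0]], twist=[[0, -0.04, 0], [0, 0, 0], [0, 0, 0], [0, 0, 0]], grip=[0.3, 0.45, 0.55, 0.6])

```text
time: 17.1
ee_pos: [0.6359, 0.1085, 0.0731]
tcp_rot: [-179.9, -66.6, 16.6]
wrist_force: [-0.8, -0.1, 1.8]
opening: 0.0513
grasp_force: 0.6
```

```bash
python3 cap.py
```

```text
17.1 [0.6359 0.1085 0.0731] [-179.8951  -66.6381   16.5615] 0.051265380817606176 [-0.7552 -0.0709  1.7661] [  4.6255 -26.9202 -64.212  -13.4616  11.0494 175.2068]
side 462 [0.6279 0.1319 0.0635]
wrist 5063 [0.6176 0.1113 0.0641]
tilt(tool frame, cap toward +tool x) (np.float64(0.012571555335774018), np.float64(72.22686950031951), array([-0.003 , -0.0093]), array([-0.0623, -0.0024,  0.0197]), array([0.0935, 0.0272, 0.9952]), np.float64(0.0018802264988138696))
top 210 [0.6284 0.1058 0.1013] [0.0865 0.1015 0.1142 0.1159] [0.6098 0.6459] [0.0611 0.1278]
top pts mean [0.6331 0.115  0.1112] normal [-0.0602 -0.1166  0.9913]
green 54 [0.6197 0.1008 0.0505] [0.0348 0.0653]
amber 152 [0.0781 0.1121]
side 285 [0.6288 0.1152 0.1014] [0.0867 0.1054 0.1118 0.1129] [0.6101 0.6442] [0.0679 0.1314]
top pts mean [0.6336 0.1204 0.1101] normal [0.0341 0.0691 0.997 ]
green 170 [0.626  0.1362 0.0418] [0.023  0.0598]
amber 310 [0.0133 0.098 ]
```

move_arm(offset=[[0, 0, 0], [0, -0.5, 0], [0, 0, 0], [0, 0, -2], [0, 0, -3]], twist=[[0, 0, 0], [0, 0, 0], [0, 0, 0], [0, 0, 0], [0, 0, 0]], grip=[0.8, 0.9, 1, 1, 1])

```text
time: 17.8
ee_pos: [0.6051, 0.101, 0.1004]
tcp_rot: [-179.7, -65.7, 16.6]
wrist_force: [0.8, -0.3, 0.6]
opening: 0.0855
grasp_force: 0.0
```

```bash
sed -i "s/c=np.array(o\['ee_pos'\])+Rt@\[0,0,.003\]/c=np.array([.627,.112,.064])/" tilt.py; python3 cap.py
```

```text
17.8 [0.6051 0.101  0.1004] [-179.6786  -65.6924   16.5818] 0.08547260695834928 [ 0.7668 -0.2632  0.6211] [  3.6762 -38.4388 -65.7344  -2.4025  12.0643 174.6055]
side 501 [0.6255 0.1317 0.0632]
wrist 3134 [0.6158 0.1114 0.0631]
tilt(tool frame, cap toward +tool x) (np.float64(0.012987651400507547), np.float64(66.30383244422569), array([ 0.012 , -0.0039]), array([-0.0535,  0.0066,  0.0286]), array([0.0109, 0.0009, 0.9999]), np.float64(0.002218960414693543))
top 170 [0.6281 0.1127 0.1019] [0.0856 0.1092 0.1132 0.1151] [0.6146 0.6434] [0.1007 0.1274]
top pts mean [0.6301 0.1161 0.1114] normal [-0.0174  0.0161  0.9997]
green 48 [0.6193 0.0998 0.051 ] [0.0329 0.0661]
amber 144 [0.0765 0.1106]
side 225 [0.6285 0.1228 0.1036] [0.0867 0.1087 0.1112 0.1123] [0.6173 0.6413] [0.1097 0.1314]
top pts mean [0.6304 0.12   0.1101] normal [-0.0137 -0.0205  0.9997]
green 177 [0.6246 0.1355 0.0418] [0.0225 0.0592]
amber 332 [0.0139 0.1007]
```

The bottle now stands upright in the bay: the cap normal is vertical and the cap top is at 0.112. Since it tipped on the way through, I'll straighten the tool, take the bottle back out with a firm grip, and push it through properly.

move_arm(offset=[[1.8, 0, -0.8], [0, 0, 0], [0, 0, 0], [0, 0, 0], [0, 0, 0]], twist=[[0, -0.13, 0], [0, -0.13, 0], [0, -0.13, 0], [0, -0.13, 0], [0, -0.13, 0]], grip=[1, 1, 1, 1, 1])

```text
time: 18.5
ee_pos: [0.6073, 0.1009, 0.1157]
tcp_rot: [-179.9, -29.6, 16.8]
wrist_force: [1.0, -0.4, 0.8]
opening: 0.0858
grasp_force: 0.0
```

move_arm(offset=[[0, 0, 0], [0, 0, 0], [0, 0, 0], [0, 0, 0], [0, 0, 0]], twist=[[0, -0.13, 0], [0, -0.13, 0], [0, -0.13, 0], [0, -0.107, 0], [0, 0, 0]], grip=[1, 1, 1, 1, 1])

```text
time: 19.0
ee_pos: [0.6085, 0.1015, 0.1102]
tcp_rot: [-179.8, -0.9, 16.9]
wrist_force: [0.1, 0.1, -1.1]
opening: 0.0853
grasp_force: 0.0
```

```bash
python3 cap.py | grep -v amber
python3 - <<'E'
from h import *
for n in ['top','side','wrist']:
    p=cam(n);h=cv2.cvtColor(p['color'],cv2.COLOR_RGB2HSV);from tilt import cloud
    X=cloud(p);m=(h[...,0]>100)&(h[...,0]<130)&(h[...,1]>100)&(abs(X[...,0]-.54)<.07)&(abs(X[...,1]-.11)<.05)&(X[...,2]<.05)
    print('flap',n,m.sum(),X[m].min(0) if m.any() else '',X[m].max(0) if m.any() else '')
E
```

```text
19.0 [0.6085 0.1015 0.1102] [-179.8433   -0.8968   16.8578] 0.08525456744696362 [ 0.0716  0.0838 -1.1405] [  9.3413  12.4504   6.3439  83.025    0.2727 172.4844]
side 443 [0.627  0.1338 0.0614]
wrist 1670 [0.6422 0.1186 0.0788]
tilt(tool frame, cap toward +tool x) (np.float64(0.009732308367700577), np.float64(-7.803810086891213), array([ 0.004 , -0.0045]), array([-0.0428,  0.0152,  0.0426]), array([-0.144 , -0.0465,  0.9885]), np.float64(0.003028490481476659))
top 304 [0.619  0.0844 0.3927] [0.2054 0.3399 0.6013 0.6045] [0.5978 0.6427] [0.0621 0.1348]
top pts mean [0.6252 0.1036 0.5296] normal [-0.6668 -0.708   0.2326]
green 32 [0.6157 0.1013 0.0489] [0.0316 0.065 ]
side 4014 [0.6136 0.1505 0.4687] [0.1108 0.5456 0.5802 0.5851] [0.5975 0.6399] [0.12   0.1617]
top pts mean [0.6124 0.1585 0.5658] normal [-0.1679 -0.9781 -0.1234]
green 174 [0.6246 0.1355 0.0411] [0.0204 0.0589]
19.25 [0.6064 0.1005 0.1171] [-179.9008   -1.6217   16.7996] 0.08557847574736376 [-0.1418 -0.2988  0.3229] [  9.2633  11.3366   5.7928  82.8615   0.311  172.4666]
side 477 [0.626  0.1326 0.0627]
wrist 1489 [0.6418 0.1184 0.0799]
tilt(tool frame, cap toward +tool x) (np.float64(0.00932183094315559), np.float64(-9.063413244166034), array([ 0.0041, -0.0045]), array([-0.0428,  0.0149,  0.0416]), array([-0.177 , -0.0552,  0.9827]), np.float64(0.003116551714049687))
flap top 0  
flap side 35 [0.5134 0.0846 0.0024] [0.516  0.1442 0.0434]
flap wrist 802 [0.5136 0.0833 0.0085] [0.5179 0.14   0.0353]
```

move_arm(offset=[[2.4, -0.7, 0], [0, 0, 0], [0, 0, 2], [0, 0, 2], [0, 0, 0]], twist=[[0, -0.025, 0], [0, 0, 0], [0, 0, 0], [0, 0, 0], [0, 0, 0]], grip=[1, 1, 1, 1, 1])

```text
time: 19.95
ee_pos: [0.6262, 0.114, 0.0755]
tcp_rot: [-179.9, 0.1, 16.8]
wrist_force: [-1.0, -0.3, 0.3]
opening: 0.0854
grasp_force: 0.0
```

```bash
python3 cap.py | grep -v amber
```

```text
19.95 [0.6262 0.114  0.0755] [-179.8696    0.0953   16.8038] 0.08541936927269247 [-1.0032 -0.3264  0.2947] [ 10.259   16.5055   7.3929  80.997    0.1187 173.4552]
side 168 [0.6268 0.1309 0.0489]
wrist 3061 [0.6439 0.1206 0.0724]
tilt(tool frame, cap toward +tool x) (np.float64(0.012780443788814561), np.float64(143.2394487827055), array([ 0.0081, -0.004 ]), array([-0.0189, -0.0009,  0.0539]), array([ 0.5711,  0.1744, -0.8021]), np.float64(0.0026359094901968225))
top 1808 [0.6363 0.0801 0.3791] [0.1579 0.3933 0.566  0.5713] [0.5985 0.6745] [0.0624 0.1491]
top pts mean [0.6428 0.0806 0.4869] normal [-0.7997 -0.5871  0.1256]
green 49 [0.6192 0.0991 0.0543] [0.0324 0.0716]
side 1529 [0.6208 0.1483 0.2572] [0.1752 0.253  0.2985 0.5598] [0.598  0.6529] [0.1305 0.1616]
top pts mean [0.6211 0.1489 0.2968] normal [-0.1358  0.9885 -0.0659]
green 106 [0.6237 0.1341 0.0361] [0.0217 0.0585]
```

move_arm(offset=[[0.2, 0, 1.2], [0, 0, 0], [0, 0, 0], [0, 0, 0], [0, 0, 0]], twist=[[0, 0, 0], [0, 0, 0], [0, 0, 0], [0, 0, 0], [0, 0, 0]], grip=[0.9, 0.6, 0.4, 0.3, 0.3], force=90)

```text
time: 20.65
ee_pos: [0.6309, 0.1146, 0.0675]
tcp_rot: [-180.0, -0.2, 16.8]
wrist_force: [1.2, -2.5, 6.1]
opening: 0.0349
grasp_force: 79.8
```

move_arm(offset=[[0, 0, 0], [0, 0, 0]], twist=[[0, 0, 0], [0, 0, 0]], grip=[0.3, 0.3])

```text
time: 20.85
ee_pos: [0.6308, 0.1145, 0.0675]
tcp_rot: [-180.0, -0.2, 16.8]
wrist_force: [1.1, -2.9, 6.8]
opening: 0.0347
grasp_force: 79.8
```

move_arm(offset=[[0, 0, -1], [0, 0, -2], [0, 0, -2], [0, 0, -1], [0, 0, 0]], twist=[[0, 0, 0], [0, 0, 0], [0, 0, 0], [0, 0, 0], [0, 0, 0]], grip=[0.3, 0.3, 0.3, 0.3, 0.3])

```text
time: 21.35
ee_pos: [0.6305, 0.1151, 0.1274]
tcp_rot: [-179.9, -0.2, 16.8]
wrist_force: [-0.2, 0.1, -1.9]
opening: 0.0339
grasp_force: 78.0
```

```bash
sed -i "s/c=np.array(\[.627,.112,.064\])/c=np.array(o['ee_pos'])+Rt@[0,0,.003]/" tilt.py; python3 tilt.py
```

```text
21.35 [0.6305 0.1151 0.1274] [-179.8987   -0.229    16.8142] 0.03391780583692968 [-0.2214  0.12   -1.9103] [ 10.2875  16.4878  13.1036  86.3998   0.1267 173.4734]
side 473 [0.6246 0.1332 0.1081]
wrist 3418 [0.6448 0.1218 0.1288]
tilt(tool frame, cap toward +tool x) (np.float64(0.013460272871073155), np.float64(-2.7343590656607537), array([-0.    , -0.0014]), array([-0.0539,  0.0109,  0.0262]), array([-0.049 , -0.0166,  0.9987]), np.float64(0.0024136724744959906))
```

move_arm(offset=[[-1, -0.27, 0], [-2, -0.54, 0], [-2, -0.54, 0], [-2.5, -0.68, 0], [-2.5, -0.68, 0]], twist=[[0, 0, 0], [0, 0, 0], [0, 0, 0], [0, 0, 0], [0, 0, 0]], grip=[0.3, 0.3, 0.3, 0.3, 0.3])

```text
time: 21.95
ee_pos: [0.5246, 0.1117, 0.124]
tcp_rot: [-179.9, 0.0, 16.8]
wrist_force: [-0.2, 0.1, -1.6]
opening: 0.034
grasp_force: 78.0
```

move_arm(offset=[[-2.5, -0.68, 0], [-2.3, -0.62, 0], [-1.5, -0.4, 0], [-0.5, -0.14, 0], [0, 0, 0]], twist=[[0, 0, 0], [0, 0, 0], [0, 0, 0], [0, 0, 0], [0, 0, 0]], grip=[0.3, 0.3, 0.3, 0.3, 0.3])

```text
time: 22.45
ee_pos: [0.4554, 0.1099, 0.1251]
tcp_rot: [-179.9, -0.1, 16.8]
wrist_force: [0.0, -1.1, -0.7]
opening: 0.0338
grasp_force: 78.0
```

```bash
python3 tilt.py
```

```text
22.45 [0.4554 0.1099 0.1251] [-179.8854   -0.0633   16.8199] 0.03381576788805183 [ 0.0287 -1.112  -0.6818] [ 13.4867  -7.0968 -12.2894  84.7509   0.1181 176.6669]
side 523 [0.4615 0.1288 0.1103]
wrist 3419 [0.471  0.1168 0.1278]
tilt(tool frame, cap toward +tool x) (np.float64(0.014432184388547948), np.float64(-4.915545601248068), array([ 0.0011, -0.0011]), array([-0.0535,  0.0116,  0.0269]), array([-0.0825, -0.027 ,  0.9962]), np.float64(0.002505258342730543))
```

move_arm(offset=[[0, 0, 2], [0, 0, 2], [0, 0, 1.1], [0, 0, 0]], twist=[[0, 0, 0], [0, 0, 0], [0, 0, 0], [0, 0, 0]], grip=[0.3, 0.3, 0.3, 0.3])

```text
time: 22.95
ee_pos: [0.4552, 0.1097, 0.0728]
tcp_rot: [-179.9, 0.1, 16.8]
wrist_force: [-0.1, 0.0, -0.7]
opening: 0.0334
grasp_force: 78.1
```

move_arm(offset=[[0, 0, 0.3], [0, 0, 0.2], [0, 0, 0.1], [0, 0, 0]], twist=[[0, 0, 0], [0, 0, 0], [0, 0, 0], [0, 0, 0]], grip=[0.3, 0.3, 0.3, 0.3])

```text
time: 23.35
ee_pos: [0.4563, 0.1101, 0.0692]
tcp_rot: [-179.9, -0.2, 16.8]
wrist_force: [-0.4, 0.2, 1.2]
opening: 0.0336
grasp_force: 78.8
```

move_arm(offset=[[0, 0, 0], [0, 0, 0], [0, 0, 0], [0, 0, 0], [0, 0, 0]], twist=[[0, 0, 0], [0, 0, 0], [0, 0, 0], [0, 0, 0], [0, 0, 0]], grip=[0.5, 0.6, 0.65, 0.65, 0.65])

```text
time: 23.85
ee_pos: [0.4558, 0.11, 0.0685]
tcp_rot: [-179.9, -0.1, 16.8]
wrist_force: [0.6, 0.4, -0.3]
opening: 0.0553
grasp_force: 0.0
```

move_arm(offset=[[0, 0, 0.5], [0, 0, 0], [0, 0, 0], [0, 0, 0], [0, 0, 0]], twist=[[0, 0, 0], [0, 0, 0], [0, 0, 0], [0, 0, 0], [0, 0, 0]], grip=[0.65, 0.55, 0.4, 0.3, 0.3])

```text
time: 24.35
ee_pos: [0.456, 0.1102, 0.0639]
tcp_rot: [-179.9, -0.1, 16.8]
wrist_force: [-0.4, 2.5, 3.6]
opening: 0.038
grasp_force: 88.4
```

```bash
python3 tilt.py
```

```text
24.35 [0.456  0.1102 0.0639] [-179.87     -0.1154   16.8137] 0.037995313988421556 [-0.392   2.4938  3.6219] [ 13.4993  -6.3752 -18.4071  77.8604   0.1365 176.6856]
side 400 [0.4639 0.1295 0.0569]
wrist 3817 [0.4714 0.1173 0.0726]
tilt(tool frame, cap toward +tool x) (np.float64(0.019300944664977414), np.float64(143.23944878270578), array([0.0089, 0.0008]), array([-0.0243, -0.0041,  0.0496]), array([ 0.5739,  0.1753, -0.7999]), np.float64(0.0028989726944233145))
```

move_arm(offset=[[0.957, 0.289, 0], [0.957, 0.289, 0], [0.957, 0.289, 0], [0.957, 0.289, 0], [0.957, 0.289, 0]], twist=[[0, 0, 0], [0, 0, 0], [0, 0, 0], [0, 0, 0], [0, 0, 0]], grip=[0.3, 0.3, 0.3, 0.3, 0.3])

```text
time: 24.95
ee_pos: [0.5069, 0.1095, 0.0646]
tcp_rot: [180.0, -0.2, 16.8]
wrist_force: [-1.1, -1.3, 4.4]
opening: 0.0349
grasp_force: 88.1
```

```bash
sed -i "s/range(-120,121,10)/range(-60,61,10)/; s/\[-2.5,-.012/[-1.3,-.012/; s/\[2.5,.012/[1.3,.012/" tilt.py; python3 tilt.py
```

```text
24.95 [0.5069 0.1095 0.0646] [179.9917  -0.1684  16.8066] 0.034882665369445065 [-1.0945 -1.2789  4.4008] [ 12.1828   0.3638 -11.8723  77.5954   0.0053 175.3763]
side 376 [0.4795 0.1263 0.0496]
wrist 2081 [0.5082 0.1151 0.0834]
tilt(tool frame, cap toward +tool x) (np.float64(0.017817141160675513), np.float64(42.45326600951582), array([-0.0032, -0.0048]), array([-0.0525,  0.0182,  0.041 ]), array([0.644 , 0.1946, 0.7398]), np.float64(0.004377414376189532))
```

The bottle pivots about the pads again, by 42°. A grip across the lane hinges it, so it needs the fingers fore and aft, one behind and one in front. I'll back off, right it with tool tilt, release it, and regrasp at yaw 90°.

move_arm(offset=[[0, 0, -2.5], [-2.4, -0.72, -1], [-2.4, -0.72, 0], [0, 0, 0], [0, 0, 0]], twist=[[0, 0, 0], [0, 0, 0], [0, 0.13, 0], [0, 0.14, 0], [0, 0.14, 0]], grip=[0.3, 0.3, 0.3, 0.3, 0.3])

```text
time: 25.55
ee_pos: [0.4611, 0.1098, 0.0991]
tcp_rot: [-179.9, -22.2, 16.8]
wrist_force: [-0.8, -0.2, -0.8]
opening: 0.0344
grasp_force: 88.1
```

move_arm(offset=[[0, 0, 0], [0, 0, 0], [0, 0, 0]], twist=[[0, 0.13, 0], [0, 0.1, 0], [0, 0, 0]], grip=[0.3, 0.3, 0.3])

```text
time: 25.85
ee_pos: [0.4583, 0.1089, 0.0963]
tcp_rot: [-179.9, -35.1, 16.7]
wrist_force: [0.1, -0.2, -0.9]
opening: 0.0345
grasp_force: 88.1
```

```bash
python3 tilt.py
```

```text
25.85 [0.4583 0.1089 0.0963] [-179.8977  -35.1212   16.6981] 0.034465117693172835 [ 0.1053 -0.1742 -0.8856] [ 11.3743 -45.9265 -49.373   51.5566   3.1619 175.6409]
side 645 [0.4556 0.1282 0.0858]
wrist 2024 [0.4495 0.1118 0.1149]
tilt(tool frame, cap toward +tool x) (np.float64(0.020284825776180553), np.float64(30.143708843266023), array([-0.0072, -0.0071]), array([-0.0495,  0.0208,  0.038 ]), array([-0.0827, -0.0264,  0.9962]), np.float64(0.004547213917365209))
```

move_arm(offset=[[-0.6, 0, 0.82], [-0.57, 0, 0.82], [-0.17, 0, 0.25], [-0.12, 0, 0.16], [0, 0, 0]], twist=[[0, 0, 0], [0, 0, 0], [0, 0, 0], [0, 0, 0], [0, 0, 0]], grip=[0.3, 0.3, 0.3, 0.3, 0.3])

```text
time: 26.45
ee_pos: [0.4606, 0.1098, 0.0733]
tcp_rot: [-179.9, -35.0, 16.7]
wrist_force: [0.7, -0.6, -1.3]
opening: 0.0343
grasp_force: 88.2
```

move_arm(offset=[[-0.12, 0, 0.16], [0, 0, 0]], twist=[[0, 0, 0], [0, 0, 0]], grip=[0.3, 0.3])

```text
time: 26.65
ee_pos: [0.4608, 0.1098, 0.0722]
tcp_rot: [-179.9, -35.1, 16.7]
wrist_force: [0.6, 0.0, -2.6]
opening: 0.0344
grasp_force: 88.1
```

move_arm(offset=[[-0.15, 0, 0.2], [-0.1, 0, 0.13], [0, 0, 0]], twist=[[0, 0, 0], [0, 0, 0], [0, 0, 0]], grip=[0.3, 0.3, 0.3])

```text
time: 26.95
ee_pos: [0.4621, 0.1102, 0.071]
tcp_rot: [-179.9, -35.4, 16.8]
wrist_force: [-3.2, -1.2, 8.7]
opening: 0.0347
grasp_force: 91.1
```

move_arm(offset=[[0, 0, 0], [0, 0, 0], [0, 0, 0], [0, 0, 0], [0, 0, 0]], twist=[[0, 0, 0], [0, 0, 0], [0, 0, 0], [0, 0, 0], [0, 0, 0]], grip=[0.45, 0.5, 0.55, 0.7, 0.85])

```text
time: 27.45
ee_pos: [0.4604, 0.1098, 0.0678]
tcp_rot: [-179.9, -35.1, 16.7]
wrist_force: [-0.3, -0.1, 0.8]
opening: 0.0721
grasp_force: 0.0
```

```bash
python3 cap.py
```

```text
27.45 [0.4604 0.1098 0.0678] [-179.8673  -35.1175   16.7289] 0.0721057435850232 [-0.3388 -0.1158  0.8169] [ 11.4161 -45.3409 -52.2733  48.0761   3.1856 175.6496]
side 624 [0.4562 0.1271 0.0664]
wrist 2094 [0.4493 0.1148 0.0871]
tilt(tool frame, cap toward +tool x) (np.float64(0.020462383939553363), np.float64(24.475058421177483), array([-0.008 , -0.0054]), array([-0.0392,  0.023 ,  0.0477]), array([-0.1763, -0.0552,  0.9828]), np.float64(0.00451692066325383))
top 292 [0.452  0.0991 0.1056] [0.0858 0.1081 0.1451 0.1534] [0.4337 0.4705] [0.0608 0.144 ]
top pts mean [0.4505 0.0894 0.1194] normal [-0.7585 -0.1404 -0.6363]
amber 144 [0.0786 0.1156]
side 440 [0.4504 0.0932 0.1103] [0.0904 0.1101 0.1451 0.1519] [0.4332 0.468 ] [0.0615 0.1522]
top pts mean [0.4489 0.0864 0.1211] normal [-0.9028  0.1956 -0.3831]
green 242 [0.458  0.1342 0.0491] [0.0304 0.0661]
amber 390 [0.0189 0.0968]
```

move_arm(offset=[[0.6, 0, -1.5], [1.5, 0, -3], [2.5, 0, -3.5], [0, 0, 0]], twist=[[0, 0, 0], [0, 0, 0], [0, -0.14, 0], [0, -0.14, 0]], grip=[1, 1, 1, 1])

```text
time: 28.05
ee_pos: [0.4534, 0.1072, 0.158]
tcp_rot: [-179.9, -21.3, 16.8]
wrist_force: [-0.0, -1.0, 2.3]
opening: 0.0853
grasp_force: 0.0
```

```bash
cat > see.py <<'E'
from h import *
import sys
np.set_printoptions(precision=4,suppress=True)
o=bot.get_obs();print(o['time'],o['ee_pos'],o['tcp_rot'],o['q'])
c=np.array([float(sys.argv[1]),.112])
def cloud(p):
    H,W=p['depth'].shape;u,v=np.meshgrid(np.arange(W),np.arange(H))
    d=np.stack([(u-p['cx'])/p['f'],(v-p['cy'])/p['f'],np.ones_like(u)],-1)*p['depth'][...,None]
    return d@p['T'][:3,:3].T+p['T'][:3,3]
for n in ['side','wrist','top']:
    p=cam(n);X=cloud(p);h=cv2.cvtColor(p['color'],cv2.COLOR_RGB2HSV)
    near=(np.linalg.norm(X[...,:2]-c,axis=-1)<.06)&(X[...,2]<.16)
    red=(h[...,1]>120)&((h[...,0]<15)|(h[...,0]>172));gr=(h[...,1]>110)&(h[...,0]>45)&(h[...,0]<80)
    cap=(p['color'].max(-1)<75)&(X[...,2]>.08)
    fl=(h[...,0]>100)&(h[...,0]<130)&(h[...,1]>100)&(abs(X[...,0]-.54)<.07)&(abs(X[...,1]-.11)<.05)&(X[...,2]<.05)
    for k,m in [('red',near&red&(X[...,2]>.012)),('green',near&gr),('cap',near&cap),('flap',fl)]:
        if m.sum()>4:
            Q=X[m];print(n,k,m.sum(),'med',np.median(Q,0),'lo',np.percentile(Q,3,0),'hi',np.percentile(Q,97,0))
E
python3 see.py .455
```

```text
28.05 [0.4534 0.1072 0.158 ] [-179.9355  -21.252    16.7586] [ 12.2209 -30.2226 -29.137   69.8991   1.7076 175.7696]
side red 388 med [0.4569 0.1228 0.0836] lo [0.4361 0.1052 0.0217] hi [0.4739 0.1402 0.0947]
side green 257 med [0.4564 0.1343 0.0487] lo [0.4352 0.1232 0.0323] hi [0.4746 0.1405 0.0655]
side cap 247 med [0.4552 0.1095 0.109 ] lo [0.4372 0.0934 0.0812] hi [0.4707 0.1227 0.1144]
side flap 41 med [0.5146 0.111  0.0315] lo [0.513  0.0878 0.0033] hi [0.5159 0.1374 0.035 ]
wrist red 939 med [0.4601 0.1158 0.0881] lo [0.4372 0.0961 0.0808] hi [0.474  0.1275 0.1055]
wrist green 171 med [0.4616 0.1325 0.0573] lo [0.4462 0.1218 0.0374] hi [0.474  0.1389 0.0687]
wrist cap 1765 med [0.457  0.1081 0.1032] lo [0.4385 0.0906 0.082 ] hi [0.473  0.1262 0.115 ]
wrist flap 192 med [0.514  0.1114 0.0332] lo [0.5135 0.0858 0.0194] hi [0.5159 0.1374 0.0349]
top red 75 med [0.4658 0.115  0.0886] lo [0.4446 0.0941 0.0816] hi [0.4728 0.125  0.1146]
top cap 168 med [0.4593 0.1039 0.1097] lo [0.4448 0.0905 0.0822] hi [0.4728 0.1249 0.1161]
```

move_arm(offset=[[0, 0, 0], [0, 0, 0], [0, 0, 0], [0, 0, 0], [0, 0, 0]], twist=[[0, -0.124, 0], [0, -0.124, 0], [0, -0.123, 0], [0, 0, -0.142], [0, 0, -0.142]], grip=[1, 1, 1, 1, 1])

```text
time: 28.7
ee_pos: [0.452, 0.1071, 0.1499]
tcp_rot: [-179.7, 0.5, 33.4]
wrist_force: [-0.4, -0.7, 0.5]
opening: 0.0852
grasp_force: 0.0
```

move_arm(offset=[[0, 0, 0], [0, 0, 0], [0, 0, 0], [0, 0, 0], [0, 0, 0]], twist=[[0, 0, -0.142], [0, 0, -0.142], [0, 0, -0.142], [0, 0, -0.142], [0, 0, -0.142]], grip=[1, 1, 1, 1, 1])

```text
time: 29.2
ee_pos: [0.4515, 0.1069, 0.1517]
tcp_rot: [-179.7, 0.0, 74.1]
wrist_force: [-0.3, -0.4, 0.9]
opening: 0.0856
grasp_force: 0.0
```

move_arm(offset=[[0, 0, 0], [0, 0, 0], [0, 0, 0]], twist=[[0, 0, -0.142], [0, 0, -0.142], [0, 0, 0]], grip=[1, 1, 1])

```text
time: 29.5
ee_pos: [0.4515, 0.1069, 0.1518]
tcp_rot: [-179.7, -0.0, 90.1]
wrist_force: [-0.2, 0.0, 0.5]
opening: 0.0853
grasp_force: 0.0
```

```bash
python3 see.py .455 | grep -v flap
```

```text
29.5 [0.4515 0.1069 0.1518] [-179.6929   -0.0309   90.1299] [ 13.2581  -7.3226  -9.5513  88.0633   0.0998 103.1279]
side red 393 med [0.4571 0.123  0.0837] lo [0.4367 0.1062 0.0215] hi [0.4741 0.1398 0.0955]
side green 255 med [0.4562 0.1343 0.0484] lo [0.4352 0.1224 0.0305] hi [0.4747 0.1405 0.0655]
side cap 414 med [0.4564 0.1138 0.0928] lo [0.4374 0.0949 0.0809] hi [0.4726 0.1277 0.1141]
wrist red 1386 med [0.4545 0.1196 0.0869] lo [0.4364 0.1027 0.0269] hi [0.4728 0.1361 0.0978]
wrist green 627 med [0.4538 0.1331 0.0523] lo [0.436  0.1237 0.0338] hi [0.4722 0.1391 0.0673]
wrist cap 2040 med [0.4545 0.112  0.095 ] lo [0.4373 0.0926 0.0819] hi [0.4718 0.1271 0.1149]
top red 156 med [0.4553 0.1032 0.0884] lo [0.4388 0.0883 0.08  ] hi [0.4727 0.1253 0.115 ]
top cap 244 med [0.4547 0.1022 0.0898] lo [0.4371 0.0885 0.0811] hi [0.4728 0.1233 0.1153]
```

```bash
cat > ct.py <<'E'
from see import *
for n in ['side','top','wrist']:
    p=cam(n);X=cloud(p)
    m=(np.linalg.norm(X[...,:2]-c,axis=-1)<.035)&(X[...,2]>.1)&(X[...,2]<.122)&(p['color'].max(-1)<110)
    Q=X[m]
    if len(Q)>5: print('CT',n,len(Q),Q.mean(0),Q.min(0),Q.max(0),np.linalg.svd(Q-Q.mean(0))[2][2])
    for z in [.02,.03,.04,.05,.06,.07,.08,.09]:
        m=(np.linalg.norm(X[...,:2]-c,axis=-1)<.045)&(abs(X[...,2]-z)<.005)&(abs(X[...,0]-c[0])<.008)&(X[...,1]<.142)&(X[...,1]>.08)
        if m.sum()>2: print('CT',n,z,m.sum(),X[m][:,1].max())
E
python3 ct.py .455 | grep CT
```

```text
CT side 178 [0.4561 0.1062 0.1098] [0.4434 0.0893 0.1003] [0.4682 0.117  0.1157] [0.0872 0.2067 0.9745]
CT side 0.02 3 0.14144341939112165
CT side 0.03 22 0.14187172946190502
CT side 0.04 25 0.14118735976800895
CT side 0.05 31 0.13893478222871425
CT side 0.06 24 0.13685719914291655
CT side 0.07 35 0.13502480213689966
CT side 0.08 31 0.13190065505812043
CT side 0.09 74 0.130165837463198
CT top 99 [0.4554 0.0995 0.1128] [0.4431 0.0881 0.1081] [0.4661 0.1107 0.1177] [-0.0205  0.1981 -0.98  ]
CT top 0.08 17 0.09078279810704978
CT top 0.09 26 0.12562324016881665
CT wrist 968 [0.4555 0.1042 0.111 ] [0.4427 0.0876 0.1   ] [0.4684 0.1161 0.1159] [0.0116 0.1982 0.9801]
CT wrist 0.02 11 0.1410573061998363
CT wrist 0.03 50 0.1412998341710315
CT wrist 0.04 68 0.13991917790454922
CT wrist 0.05 73 0.1376923068634605
CT wrist 0.06 82 0.13529355917151747
CT wrist 0.07 97 0.1332554616211698
CT wrist 0.08 114 0.130572501845903
CT wrist 0.09 322 0.12807936836410905
```

The bottle stands in the lane but leans 12° toward -y, with its base edge wedged on the left wall. I'll grip it fore and aft, nudge its upper part toward +y to right it, then push.

move_arm(offset=[[0.6, 0.35, 1], [0, 0, 3.5], [0, 0, 3], [0, 0, 0.6], [0, 0, 0]], twist=[[0, 0, 0], [0, 0, 0], [0, 0, 0], [0, 0, 0], [0, 0, 0]], grip=[1, 1, 1, 1, 0.7], force=20)

```text
time: 30.45
ee_pos: [0.4545, 0.1132, 0.0695]
tcp_rot: [-179.5, 0.0, 90.0]
wrist_force: [-0.8, 0.8, 1.0]
opening: 0.0731
grasp_force: 0.0
```

move_arm(offset=[[0, 0, 0], [0, 0, 0], [0, 0, 0], [0, 0, 0]], twist=[[0, 0, 0], [0, 0, 0], [0, 0, 0], [0, 0, 0]], grip=[0.6, 0.5, 0.4, 0.4])

```text
time: 30.85
ee_pos: [0.4559, 0.1134, 0.0719]
tcp_rot: [-179.7, -0.0, 90.0]
wrist_force: [-1.2, 0.9, 6.9]
opening: 0.035
grasp_force: 16.9
```

move_arm(offset=[[0.5, 0, 0], [0.5, 0, 0], [0, 0, 0]], twist=[[0, 0, 0], [0, 0, 0], [0, 0, 0]], grip=[0.4, 0.4, 0.4])

```text
time: 31.15
ee_pos: [0.4555, 0.1238, 0.071]
tcp_rot: [-179.6, -0.0, 90.1]
wrist_force: [-0.7, 1.2, 5.0]
opening: 0.0341
grasp_force: 11.2
```

```bash
python3 ct.py .455 | grep -E "CT (side|wrist) 0"
```

```text
CT side 0.04 4 0.14190189294881744
CT side 0.05 15 0.14191678227221244
CT side 0.06 24 0.1418401654928645
CT side 0.07 23 0.141025763431876
CT side 0.08 43 0.14063549051963814
CT side 0.09 49 0.13572150829289747
CT wrist 0.03 40 0.14199681172190903
CT wrist 0.04 114 0.1419955693767358
CT wrist 0.05 140 0.14162376093613882
CT wrist 0.06 179 0.1408329475599604
CT wrist 0.07 190 0.13987249343520392
CT wrist 0.08 386 0.13934678703234793
CT wrist 0.09 537 0.1349231393442029
```

move_arm(offset=[[0, 0, 0], [0, 0, 0], [-0.3, 0, 0.65], [0, 0, 0], [0, 0, 0]], twist=[[0, 0, 0], [0, 0, 0], [0, 0, 0], [0, 0, 0], [0, 0, 0]], grip=[0.6, 0.65, 0.65, 0.5, 0.3], force=60)

```text
time: 31.95
ee_pos: [0.4548, 0.1199, 0.0636]
tcp_rot: [-179.5, 0.0, 90.0]
wrist_force: [-0.9, -0.2, -0.9]
opening: 0.0392
grasp_force: 60.4
```

move_arm(offset=[[0, 0, 0], [0, 0, 0], [0, 0, -0.4], [-0.4, 0, 0], [-0.4, 0, 0]], twist=[[0, 0, 0], [0, 0, 0], [0, 0, 0], [0, 0, 0], [0, 0, 0]], grip=[0.3, 0.3, 0.3, 0.3, 0.3])

```text
time: 32.45
ee_pos: [0.4552, 0.1119, 0.0681]
tcp_rot: [-179.6, 0.0, 90.0]
wrist_force: [-0.1, 0.1, -2.1]
opening: 0.0394
grasp_force: 60.5
```

move_arm(offset=[[0, 0, 0.2], [0, 0, 0.15], [0, 0, 0]], twist=[[0, 0, 0], [0, 0, 0], [0, 0, 0]], grip=[0.3, 0.3, 0.3])

```text
time: 32.75
ee_pos: [0.4549, 0.112, 0.064]
tcp_rot: [-179.5, 0.0, 90.0]
wrist_force: [-0.3, 0.2, -1.9]
opening: 0.0391
grasp_force: 60.5
```

```bash
python3 ct.py .455 | grep -E "CT (side|wrist) 0"
```

```text
CT side 0.02 13 0.13753712118076783
CT side 0.03 17 0.13808931486276377
CT side 0.04 17 0.13778972945057
CT side 0.05 18 0.13792759986526076
CT side 0.06 23 0.13817670586768616
CT side 0.07 20 0.13719940188987328
CT side 0.08 48 0.13702039509473696
CT side 0.09 38 0.1331077390403987
CT wrist 0.02 67 0.1358506690686374
CT wrist 0.03 82 0.13628459829762457
CT wrist 0.04 107 0.13661231329947732
CT wrist 0.05 118 0.13641089830341172
CT wrist 0.06 155 0.13648458916767028
CT wrist 0.07 166 0.13603884786617046
CT wrist 0.08 431 0.13593084486315668
CT wrist 0.09 502 0.13261521707792176
```

Vertical at y≈0.114. Pushing through.

move_arm(offset=[[0, 0, 0.08], [-0.1, 1, 0], [-0.1, 1.5, 0], [0, 1.5, 0], [0, 1.5, 0]], twist=[[0, 0, 0], [0, 0, 0], [0, 0, 0], [0, 0, 0], [0, 0, 0]], grip=[0.3, 0.3, 0.3, 0.3, 0.3])

```text
time: 33.55
ee_pos: [0.5102, 0.1101, 0.0634]
tcp_rot: [-179.5, -0.0, 90.0]
wrist_force: [-10.7, -0.0, 10.9]
opening: 0.0396
grasp_force: 62.1
```

```bash
python3 ct.py .511 | grep -E "CT (side|wrist) 0|flap"
```

```text
side flap 110 med [0.5351 0.121  0.0298] lo [0.5205 0.1001 0.0122] hi [0.5502 0.1393 0.0357]
wrist flap 539 med [0.5352 0.121  0.0327] lo [0.5193 0.1006 0.014 ] hi [0.5535 0.1382 0.0351]
top flap 12 med [0.546  0.1062 0.0311] lo [0.5417 0.0996 0.0243] hi [0.5509 0.1105 0.0357]
CT side 0.02 11 0.13483773428029106
CT side 0.03 20 0.14030400350224803
CT side 0.04 18 0.14191107589755214
CT side 0.05 16 0.1357009649808758
CT side 0.06 22 0.13607154626371964
CT side 0.07 20 0.13502391788630824
CT side 0.08 48 0.1347309921744419
CT side 0.09 37 0.13033083834643205
CT wrist 0.02 61 0.13317290221952083
CT wrist 0.03 104 0.13950911115418685
CT wrist 0.04 109 0.14196273194039485
CT wrist 0.05 114 0.1340807229772667
CT wrist 0.06 165 0.13421122483200737
CT wrist 0.07 165 0.13357953000750933
CT wrist 0.08 466 0.13367103653273674
CT wrist 0.09 458 0.12911317068502318
```

move_arm(offset=[[0, 1.5, -0.05], [0, 1.5, 0], [0, 1.5, 0], [0, 1.5, 0], [0, 1.5, 0]], twist=[[0, 0, 0], [0, 0, 0], [0, 0, 0], [0, 0, 0], [0, 0, 0]], grip=[0.3, 0.3, 0.3, 0.3, 0.3])

```text
time: 34.35
ee_pos: [0.5847, 0.11, 0.0635]
tcp_rot: [-179.5, 0.0, 90.0]
wrist_force: [-5.6, -1.6, 8.1]
opening: 0.0396
grasp_force: 61.8
```

move_arm(offset=[[0, 1.5, 0], [0, 1.3, 0], [0, 0.7, 0], [0, 0, 0]], twist=[[0, 0, 0], [0, 0, 0], [0, 0, 0], [0, 0, 0]], grip=[0.3, 0.3, 0.3, 0.3])

```text
time: 34.75
ee_pos: [0.6204, 0.1103, 0.0633]
tcp_rot: [-179.6, -0.0, 90.0]
wrist_force: [-0.6, 1.0, 4.3]
opening: 0.0393
grasp_force: 61.7
```

```bash
python3 ct.py .621 | grep -E "CT (side|wrist) 0|flap|cap|^[0-9]"
```

```text
34.75 [0.6204 0.1103 0.0633] [-179.583    -0.0159   90.0191] [ 10.0382  16.1193   5.5735  79.8621   0.0882 100.0187]
side cap 1025 med [0.6213 0.1217 0.1264] lo [0.5704 0.1037 0.0818] hi [0.6725 0.1289 0.1568]
side flap 35 med [0.5148 0.1078 0.0322] lo [0.5135 0.0869 0.0038] hi [0.5159 0.1374 0.0345]
wrist cap 27058 med [0.6216 0.121  0.1414] lo [0.5675 0.102  0.0943] hi [0.6749 0.1275 0.1591]
wrist flap 1345 med [0.5165 0.113  0.0254] lo [0.5145 0.0853 0.0103] hi [0.5172 0.1377 0.0345]
top cap 259 med [0.6053 0.0989 0.1277] lo [0.5695 0.0923 0.081 ] hi [0.6732 0.1116 0.1566]
CT side 0.02 15 0.13563440657288334
CT side 0.03 17 0.13607252470402342
CT side 0.04 18 0.13581792319873492
CT side 0.05 17 0.1362276926845628
CT side 0.06 21 0.13642473133415922
CT side 0.07 20 0.13555983606945143
CT side 0.08 49 0.1347191114895555
CT side 0.09 37 0.1296924452740787
CT wrist 0.02 62 0.13409174099947457
CT wrist 0.03 89 0.1343754714504762
CT wrist 0.04 104 0.1344397472707015
CT wrist 0.05 117 0.13456978631960487
CT wrist 0.06 166 0.1346167288754978
CT wrist 0.07 174 0.13405886847300008
CT wrist 0.08 477 0.1338464814647622
CT wrist 0.09 457 0.1293352383997724
```

Vertical in the bay and the flap is shut. Releasing and rising.

move_arm(offset=[[0, 0, 0], [0, 0, 0], [0, 0, 0], [0, 0, 0], [0, 0, -1]], twist=[[0, 0, 0], [0, 0, 0], [0, 0, 0], [0, 0, 0], [0, 0, 0]], grip=[0.5, 0.6, 0.75, 0.85, 0.85])

```text
time: 35.55
ee_pos: [0.6193, 0.11, 0.0717]
tcp_rot: [-179.4, 0.0, 90.0]
wrist_force: [0.1, 0.2, -0.8]
opening: 0.0728
grasp_force: 0.0
```

move_arm(offset=[[0, 0, -3], [0, 0, -4], [0, 0, -4], [0, 0, 0]], twist=[[0, 0, 0], [0, 0, 0], [0, 0, 0], [0, 0, 0]], grip=[0.85, 0.85, 0.85, 0.85])

```text
time: 35.95
ee_pos: [0.6228, 0.1105, 0.1901]
tcp_rot: [179.9, -0.1, 90.0]
wrist_force: [0.6, -0.1, 0.1]
opening: 0.0729
grasp_force: 0.0
```

```bash
python3 ct.py .621 | grep -E "CT|flap|cap|^[0-9]"
python3 - <<'E'
from h import *
p=cam('side')
print([(k['p'],atz(p,k['position'],.0525)) for k in finder.pinpoint(p,'other_mid')[:2]])
E
```

```text
35.95 [0.6228 0.1105 0.1901] [179.8939  -0.0872  90.0163] [ 10.0287  16.0194  19.457   93.3179   0.0674 100.0125]
side cap 336 med [0.6168 0.1208 0.0962] lo [0.6033 0.1045 0.0807] hi [0.6346 0.1297 0.1112]
side flap 35 med [0.5148 0.1086 0.0322] lo [0.5135 0.0862 0.0037] hi [0.5159 0.1381 0.0347]
wrist cap 1205 med [0.6191 0.1178 0.1043] lo [0.6021 0.1025 0.0808] hi [0.6358 0.1287 0.1118]
wrist flap 365 med [0.5165 0.1127 0.0267] lo [0.5147 0.0859 0.012 ] hi [0.517  0.1376 0.0349]
top cap 218 med [0.6154 0.1061 0.0929] lo [0.6007 0.0936 0.0808] hi [0.6356 0.1234 0.1135]
CT side 159 [0.6184 0.116  0.1089] [0.6069 0.1019 0.1005] [0.6305 0.1268 0.1132] [-0.008   0.1784  0.9839]
CT side 0.02 14 0.13528457973848684
CT side 0.03 16 0.13636217923375277
CT side 0.04 19 0.13585708843403532
CT side 0.05 17 0.13631679544148378
CT side 0.06 20 0.13563801947671394
CT side 0.07 19 0.13541006023740054
CT side 0.08 50 0.13528042229614146
CT side 0.09 37 0.12973505050657058
CT top 106 [0.6179 0.1099 0.1105] [0.6061 0.098  0.1   ] [0.6298 0.123  0.1144] [ 0.0643  0.1533 -0.9861]
CT top 0.03 4 0.09102608866908998
CT top 0.04 5 0.09002637685067563
CT top 0.05 5 0.09010057435102198
CT top 0.06 7 0.09153893165511323
CT top 0.07 6 0.09161671749883796
CT top 0.08 22 0.13161180277213552
CT top 0.09 19 0.10244736594240389
CT wrist 689 [0.619  0.1136 0.1102] [0.6064 0.0996 0.1001] [0.6315 0.1252 0.1131] [-0.0195 -0.1396 -0.99  ]
CT wrist 0.02 14 0.13381520970669364
CT wrist 0.03 22 0.13420944241750984
CT wrist 0.04 27 0.13417021995654235
CT wrist 0.05 28 0.1341679732122781
CT wrist 0.06 38 0.13423069668880708
CT wrist 0.07 37 0.13368113163391246
CT wrist 0.08 131 0.1337223366453345
CT wrist 0.09 115 0.1282792317200696
[(0.94, array([ 0.5420306 , -0.10410955,  0.0525    ]))]
```

The bottle stands upright at (0.619, 0.113), about 103 mm past the gate. The flap is shut, the other amber bottle hasn't moved, and the arm is clear.

```bash
python3 -c "
from workcell import bot
print(bot.job_done())"
```

```text
the job is handed in; nothing more can be done
None
```

The amber bottle with the green label stands upright in the bay about 103 mm past the gate, with the flap shut and the other amber bottle unmoved, handed in at about 36 s; it tipped in the grip on the first two pushes (the first went right through the flap), so I took it back, stood it up in front of the flap and pushed it through upright on the third.

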